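# Restock the purged dry box

### The arm

A 6-joint arm with a two-finger parallel gripper is mounted at the origin on the work surface. World frame = base frame: x ahead of the robot, y to its left, z up, the work surface at z = 0. Lengths are in m, angles in rad, forces in N, time in s.
With the tool pointing down it reaches from about 0.35 to 0.925 m from the base axis. Payload 6.4 kg.
Tool frame: the origin (TCP) lies on the front face of the gripper's body, between the roots of the fingers; the fingertips stand 73 mm ahead of it and the grasp point (between the pads) lies 54 mm ahead of it; z points along the fingers, y is the line along which they close (so a half turn about z gives the same grasp; the last joint's range is limited). The gripper opens to 85 mm and grips with 20 to 120 N. Pads are 22 mm wide; open, the fingers measure 114 mm over their backs; the gripper's body (76 mm by 85 mm) begins 54 mm behind the grasp point. The pads swing forward as they close: fully open they stand 13 mm farther back than shut.
Start: joints at [1.094, 0.245, 1.558, -0, 1.339, -0.174], TCP at [0.194, 0.62, 0.304] pointing down, gripper open.
Joint ranges: [-3.13, 3.13], [-1.02, 2.26], [0.13, 2.54], [-0.95, 4.09], [0.21, 2.88], [-2.74, 2.74]. Speed limits (rad/s): [2.57, 2.57, 3.14, 3.14, 3.14, 3.14].

### API

Orientations are given as a 3x3 rotation matrix whose columns are the frame's x, y, z axes.
In Python, from workcell import r, imaging, job_done gives the robot as it stands.
- The arm moves only by the tool carry_out, never from a script. Its argument "rows" is a list of rows, each an object with "twist": the turn, a rotation vector about the tool's x, y, z scaled (see below), a list of three; "offset": the shift along the tool's x, y, z scaled (see below), a list of three; "gripper": the closure, from -1 (fully open) to 1 (shut). A call has 1 to 8 rows; each row shifts and turns the commanded pose from where the row before left it, along the tool's axes as they then stand; what a row does not reach is not made up. The controller multiplies each number of a shift by 300 mm and each number of a turn by pi/4 rad. A row lasts 1/8 s, in which the tool goes at most 62.5 mm and 10.7 degrees, less where a joint would pass 70% of its speed; a pose out of reach is approached as far as the arm can. A call with a number of a shift or a turn outside -1 to 1 is refused whole. A call with a gripper value outside its range is refused whole. The fingers move at their own pace and stop on an object; "squeeze" is the grip in N (left out, the last holds). Time passes only in rows, so rows that do not move let the fingers close. It gives the time, the measured TCP pose, the force, the opening and the grip force at its end, in the units of the state.
- r.read_state(): the state, without advancing time (a new reading comes with each control period).
- imaging.capture(name): name is "scene" or "top" or "wrist"; returns (picture, depth): 384x512x3 uint8, blue, green, red; 384x512 float32, m along the optical axis (not along the pixel's ray), 0 where there is no reading.
- imaging.calibration(name): a dict with "vfov" (degrees; the focal length in pixels is half the picture's height over the tangent of half this angle, whatever the lens; pixels are square), "cx", "cy" (the principal point, pixels), "R" (3x3) and "t" (3): a world point X has camera coordinates R X + t; the wrist camera has in their place "hand_eye" (4x4, takes a point from camera to tool coordinates, whose origin is the TCP and whose axes are the flange's). Camera axes: x right, y down, z forward; pixel columns grow to the right and rows downward; lengths in m; the calibration is good to about 2 mm. The wrist camera is an equidistant fisheye: a pixel r from the principal point sees the ray r / f radians off the axis. A picture is of the moment at which its call begins: read the wrist's pose just before it. calibration takes no time and is no camera call.
- job_done(): hands the job in; it is judged then, once.
The state is a dict: "clock": time; "joints": joint angles; "joint_velocities": joint speeds; "joint_torque": joint torques, N m; "tool_pos": TCP position; "ee_rot": TCP orientation; "ft_force": force on the tool from outside, world axes, zero at the start; "wrist_torque": the same for the moment, N m; "grip_width": opening from 0.0 (shut) to 1.0 (fully open); "finger_force": force on a finger pad.
Only numpy, scipy, OpenCV 4.12 (cv2) and the standard library are available. Lean on these libraries where they do the work, as an engineer would, in place of code of your own. Each camera call takes 0.05 s, during which the arm holds its last target. There are 200 camera calls.

### The job

Restock the dry box: shut the purge valve, press the lid's push latch to let the lid spring open, tip all the desiccant balls from the white beaker into the box's narrow pocket, and lay every flow-cell cassette flat, rib up, in its wide pocket, picking up anything spilt. Stand the empty beaker back upright on its cork mat, push the lid down and press it again so that it latches, and only then turn the purge valve fully open again; never let the purge run into an open box. Leave the jar, the pen, the sequencing device and the pipette where they are.

Things in the scene. Friction and masses are not known exactly. Their poses are not given: they have to be found in the camera images.
- wide_pocket (a point): Floor centre of the dry box's WIDE pocket (left, +y side of the box). Axes of the box: x from its front to the lid's hinge at the far side, y from the narrow to the wide pocket, z up. Pocket 180 mm in x, 122 mm in y; floor 6 mm above the table, outer walls (5 mm thick) and the 4 mm divider between the pockets up to 60 mm.
- narrow_pocket (a point): Floor centre of the dry box's NARROW pocket (right, -y side), axes as wide_pocket. 180 mm in x, 94 mm in y. The aluminium box (190 x 230 x 60 mm, fixed) has a clear lid hinged along its far (+x) top edge and a black latch housing 32 x 52 x 52 mm on the middle of its front (-x) face.
- lid (a joint): Lid angle, rad: 0 (to 0.015) = latched down, 1.65 = standing open, leaning back a little. Push-push latch: press the front edge down to its stop (-0.056, 11 mm at the edge; at least -0.048) and let go: the lid is RELEASED and its spring swings it open within 3 s. To relatch, push the open lid down, press it again to -0.056 and let go: it rises to 0, stays. Each full press changes the state. 3 to 6 N at lid_press is enough.
- lid_press (a point): Where to press: a black disc of 24 mm at the middle of the front edge of the clear lid (200 x 234 x 6 mm), on its upper face, 185 mm from the hinge axis. x points along the lid to the hinge, z out of its upper face. 83 mm above the table when latched. A black tongue of the lid, 44 mm wide, goes on 46 mm beyond it, with a steel pin under it.
- lid_hinge (a point): Middle of the lid's hinge axis, which runs along the box's y; 75 mm above the table. x, z as for lid_press: they turn with the lid, which lies along its -x; the lid's upper face is 6 mm out along z.
- valve (a joint): Angle of the purge valve's lever in rad: 0 = valve shut, lever across the pipe (pointing to the valve's -x); 1.571 = fully open, lever along the pipe (pointing to the valve's +y). Seen from above it turns clockwise to open. Hard stops at both ends; stays where it is left; about 0.12 N m turns it.
- lever_grip (a point): Point on the steel lever where to take it, 80 mm from its axis, mid-height of the lever: an upright bar 12 mm thick and 26 mm high, 105 mm long from its axis, from 70 to 96 mm above the table; its x axis points from here to the lever's axis and turns with it.
- valve_axis (a point): Point on the valve lever's vertical axis, 84 mm above the table, at the height of lever_grip. Brass ball valve fixed to the table, its 150 mm pipe (26 mm thick, centre 35 mm up) along this frame's y.
- cup: White straight beaker, loose, 82 mm high, 64 mm across, wall 3 mm, floor 5 mm, 90 g; origin under the centre of its foot, z up its axis. It holds the balls at the start.
- mat: Round cork mat, 90 mm across, 4 mm thick, fixed; the beaker's place. Origin under its centre.
- ball1: Grey desiccant ball, 18 mm across, 10 g, loose, in the beaker at the start; origin at its centre. Three to six of the six are present (None if absent).
- ball2: Grey desiccant ball, 18 mm across, 10 g, loose, in the beaker at the start; origin at its centre. Three to six of the six are present (None if absent).
- ball3: Grey desiccant ball, 18 mm across, 10 g, loose, in the beaker at the start; origin at its centre. Three to six of the six are present (None if absent).
- ball4: Grey desiccant ball, 18 mm across, 10 g, loose, in the beaker at the start; origin at its centre. Three to six of the six are present (None if absent).
- ball5: Grey desiccant ball, 18 mm across, 10 g, loose, in the beaker at the start; origin at its centre. Three to six of the six are present (None if absent).
- ball6: Grey desiccant ball, 18 mm across, 10 g, loose, in the beaker at the start; origin at its centre. Three to six of the six are present (None if absent).
- cassette1: Black flow-cell cassette, loose, on the table left of the dry box: base 76 (x) x 36 (y) x 14 mm with a grip rib on top, 56 (x) x 10 (y) mm, from 14 to 33 mm high; 40 to 85 g; origin under the centre of the base. One to three of the three are present (None if absent).
- cassette2: Black flow-cell cassette, loose, on the table left of the dry box: base 76 (x) x 36 (y) x 14 mm with a grip rib on top, 56 (x) x 10 (y) mm, from 14 to 33 mm high; 40 to 85 g; origin under the centre of the base. One to three of the three are present (None if absent).
- cassette3: Black flow-cell cassette, loose, on the table left of the dry box: base 76 (x) x 36 (y) x 14 mm with a grip rib on top, 56 (x) x 10 (y) mm, from 14 to 33 mm high; 40 to 85 g; origin under the centre of the base. One to three of the three are present (None if absent).
- tip_jar: Bystander: glass jar with steel cap, 80 mm across, 120 mm high, behind the box; to be left alone.
- pen: Bystander: marker pen, 130 mm, lying; to be left alone.
- sequencer: Bystander: small metal sequencing device, 105 x 34 x 26 mm; to be left alone.
- pipette: Bystander: white pipette, lying, 220 mm, at the back of the table; to be left alone.
Not all that is in view belongs to the job. Leave any blue or yellow look-alike of the cassette1 alone.

How it is judged:
On the way, in this order (a step that is already met when the one before it is completed fails the run):
1. the purge valve is shut (value of joint valve below 0.12 rad), for 0.2 s.
2. the lid has been released and stands open (value of joint lid above 1.2 rad), for 0.2 s.
3. all balls are in the narrow pocket and all cassettes in the wide one (x of cassette1 in the frame of wide_pocket between -0.085 and 0.085 m and y of cassette1 in the frame of wide_pocket between -0.06 and 0.06 m and z of cassette1 in the frame of wide_pocket between -0.01 and 0.05 m and angle between each of cassette1, cassette2, cassette3's own z axis and vertical below 0.45 rad and x of cassette2 in the frame of wide_pocket between -0.085 and 0.085 m and y of cassette2 in the frame of wide_pocket between -0.06 and 0.06 m and z of cassette2 in the frame of wide_pocket between -0.01 and 0.05 m and x of cassette3 in the frame of wide_pocket between -0.085 and 0.085 m and y of cassette3 in the frame of wide_pocket between -0.06 and 0.06 m and z of cassette3 in the frame of wide_pocket between -0.01 and 0.05 m and x of ball1 in the frame of narrow_pocket between -0.09 and 0.09 m and y of ball1 in the frame of narrow_pocket between -0.048 and 0.048 m and z of ball1 in the frame of narrow_pocket between -0.01 and 0.05 m and x of ball2 in the frame of narrow_pocket between -0.09 and 0.09 m and y of ball2 in the frame of narrow_pocket between -0.048 and 0.048 m and z of ball2 in the frame of narrow_pocket between -0.01 and 0.05 m and x of ball3 in the frame of narrow_pocket between -0.09 and 0.09 m and y of ball3 in the frame of narrow_pocket between -0.048 and 0.048 m and z of ball3 in the frame of narrow_pocket between -0.01 and 0.05 m and x of ball4 in the frame of narrow_pocket between -0.09 and 0.09 m and y of ball4 in the frame of narrow_pocket between -0.048 and 0.048 m and z of ball4 in the frame of narrow_pocket between -0.01 and 0.05 m and x of ball5 in the frame of narrow_pocket between -0.09 and 0.09 m and y of ball5 in the frame of narrow_pocket between -0.048 and 0.048 m and z of ball5 in the frame of narrow_pocket between -0.01 and 0.05 m and x of ball6 in the frame of narrow_pocket between -0.09 and 0.09 m and y of ball6 in the frame of narrow_pocket between -0.048 and 0.048 m and z of ball6 in the frame of narrow_pocket between -0.01 and 0.05 m), for 0.2 s.
4. the lid is latched down again (value of joint lid between -0.02 and 0.03 rad), for 0.5 s.
5. the purge valve is fully open again (value of joint valve above 1.4 rad), for 0.2 s.
At the end, for the whole second after the job is handed in: Valve within 0.17 rad of fully open; lid latched (joint -0.02 to 0.03); every ball present in the narrow pocket; every cassette present in the wide pocket, rib up (tilt under 0.45 rad); beaker at rest, upright (0.15 rad), within 30 mm of the mat's centre (all of step 3 and all of step 4 and value of joint valve above 1.4 rad and horizontal distance between cup and mat below 0.03 m and angle between cup's own z axis and vertical below 0.15 rad and height (world z) of cup below 0.02 m and linear speed of cup below 0.02 m/s); the robot touches nothing.
It fails at once if the lid is open while the purge valve is not shut (value of joint lid above 0.25 rad and value of joint valve above 0.5 rad).
It fails at once if the tip_jar is moved by more than 40 mm (distance of tip_jar from where it was at the start of the episode above 0.04 m).
It fails at once if the pen is moved by more than 40 mm (distance of pen from where it was at the start of the episode above 0.04 m).
It fails at once if the sequencer is moved by more than 40 mm (distance of sequencer from where it was at the start of the episode above 0.04 m).
It fails at once if the pipette is moved by more than 40 mm (distance of pipette from where it was at the start of the episode above 0.04 m).
Of cassette1, cassette2, cassette3 only 1 to 3 are there at a start; the rules pass over those that are not, and their reading is None.
Of ball1, ball2, ball3, ball4, ball5, ball6 only 3 to 6 are there at a start; the rules pass over those that are not, and their reading is None.
At some moment in a run one of cassette1, cassette2, cassette3 may be knocked a few centimetres aside while the robot is not near it.
It also fails if it takes over 210 s, if anything falls off the work surface, if the arm or the gripper's body presses on something with over 40 N, if the wrist force passes 120 N, or if a joint passes its speed limit or range.

## Working session

There is one attempt and no reset: what is moved stays moved. The work goes in short steps, Python scripts to look and compute and a tool call to move; the robot and the scene stay as the last step left them, time stands still between calls to the robot, and variables do not carry over. Pictures are saved under pics/ and viewed, at most 16 in all, crops included, and the job is handed in when it is done.

Besides the shell and the picture viewer there is one more tool, called after "Call:" as a command line: name --argument value ..., lists and objects as JSON in quotes. carry_out: Moves the arm, as the interface text tells. Its arguments: {"type":"object","properties":{"rows":{"type":"array"},"squeeze":{"type":"number"}},"required":["rows"]}

```bash
ls; mkdir -p pics; cat > h.py <<'E'
import numpy as np, cv2
from workcell import r, imaging, job_done
def f_of(c,h=384): return h/2/np.tan(np.radians(c["vfov"])/2)
def ray(name,u,v,c=None,st=None):
    c=c or imaging.calibration(name); f=f_of(c)
    if name!="wrist":
        d=np.array([(u-c["cx"])/f,(v-c["cy"])/f,1.]); R=np.array(c["R"]);t=np.array(c["t"])
        return -R.T@t, R.T@d
    x,y=(u-c["cx"])/f,(v-c["cy"])/f; a=np.hypot(x,y)
    d=np.array([x/a*np.sin(a),y/a*np.sin(a),np.cos(a)]) if a>1e-9 else np.array([0,0,1.])
    H=np.array(c["hand_eye"]); Rt=np.array(st["ee_rot"]); p=np.array(st["tool_pos"])
    return Rt@H[:3,3]+p, Rt@H[:3,:3]@d
def onplane(name,u,v,z,c=None,st=None):
    o,d=ray(name,u,v,c,st); return o+d*(z-o[2])/d[2]
def cloud(name,D,c):
    f=f_of(c); v,u=np.mgrid[:384,:512]
    P=np.stack([(u-c["cx"])/f*D,(v-c["cy"])/f*D,D],-1)
    return (P-np.array(c["t"]))@np.array(c["R"])   # R^T (P-t)
E
python3 - <<'E'
from h import *
for n in ("top","scene"):
    p,D=imaging.capture(n); cv2.imwrite(f"pics/{n}0.png",p); np.save(f"{n}0.npy",D); c=imaging.calibration(n)
    print(n,c["vfov"],c["cx"],c["cy"],np.round(c["R"],3).tolist(),np.round(c["t"],3))
s=r.read_state(); print({k:np.round(v,3).tolist() for k,v in s.items()})
print(np.round(imaging.calibration("wrist")["hand_eye"],3), imaging.calibration("wrist")["vfov"])
E
```

```text
pics
top 46.26515723268004 251.60816647043157 194.4929354241217 [[-0.026, -1.0, -0.012], [-0.987, 0.027, -0.157], [0.158, 0.008, -0.987]] [0.052 0.556 1.036]
scene 44.58156403851064 259.32356638727396 181.0977948323043 [[0.54, 0.841, -0.008], [0.686, -0.446, -0.575], [-0.487, 0.306, -0.818]] [-0.345 -0.325  1.687]
{'clock': 0.1, 'joints': [1.094, 0.246, 1.559, 0.0, 1.339, -0.174], 'joint_velocities': [0.001, -0.001, -0.003, 0.002, 0.001, -0.001], 'joint_torque': [-0.001, -43.067, -32.713, -0.0, 0.003, -0.0], 'tool_pos': [0.194, 0.62, 0.303], 'ee_rot': [[-0.955, 0.298, -0.001], [0.298, 0.955, -0.002], [0.0, -0.002, -1.0]], 'ft_force': [0.773, -0.304, 0.781], 'wrist_torque': [0.048, 0.014, -0.038], 'finger_force': 0.0, 'grip_width': 1.0}
[[ 0.    -0.963 -0.271  0.068]
 [ 1.     0.    -0.001 -0.001]
 [ 0.001 -0.271  0.963 -0.071]
 [ 0.     0.     0.     1.   ]] 65.70646984690485
```

View pics/top0.png

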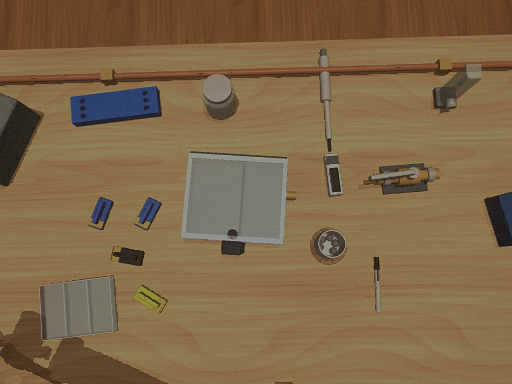

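View pics/scene0.png

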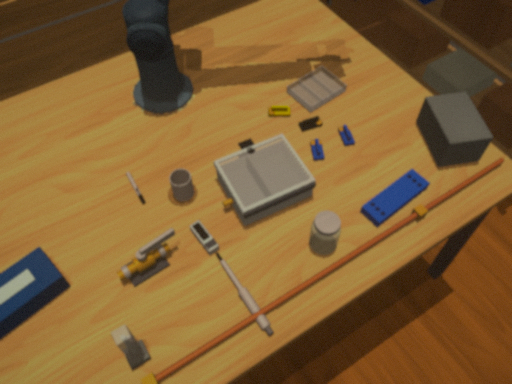

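```bash
python3 - <<'E'
from h import *
p=cv2.imread("pics/top0.png")
def z(x0,x1,y0,y1,s): return cv2.resize(p[y0:y1,x0:x1],None,fx=s,fy=s,interpolation=cv2.INTER_CUBIC)
a=z(360,450,150,210,4);b=z(85,175,230,290,4);c=z(295,365,215,275,4);d=z(175,305,145,265,3)
W=np.zeros((600,760,3),np.uint8)
W[:240,:360]=a;W[:240,365:725]=b;W[240:480,:280]=c;W[240:600,300:690]=d
cv2.imwrite("pics/crop1.png",W)
D=np.load("top0.npy"); c=imaging.calibration("top"); P=cloud("top",D,c)
for n,u,v in [("box c",235,198),("disc",232,234),("levertip",376,181),("leveraxis",412,173),("cup",331,243),("cass",130,257),("cassleft",116,254),("corner",189,155),("tableL",150,330)]:
    print(n,np.round(P[v,u],3), D[v,u].round(3))
E
```

```text
box c [0.544 0.076 0.082] 1.041
disc [0.461 0.084 0.082] 1.028
levertip [ 0.585 -0.267  0.028] 1.099
leveraxis [ 0.589 -0.333  0.095] 1.033
cup [ 0.438 -0.152  0.01 ] 1.094
cass [0.416 0.331 0.032] 1.073
cassleft [0.424 0.365 0.033] 1.073
corner [0.649 0.182 0.084] 1.057
tableL [ 0.242  0.29  -0.002] 1.078
```

View pics/crop1.png

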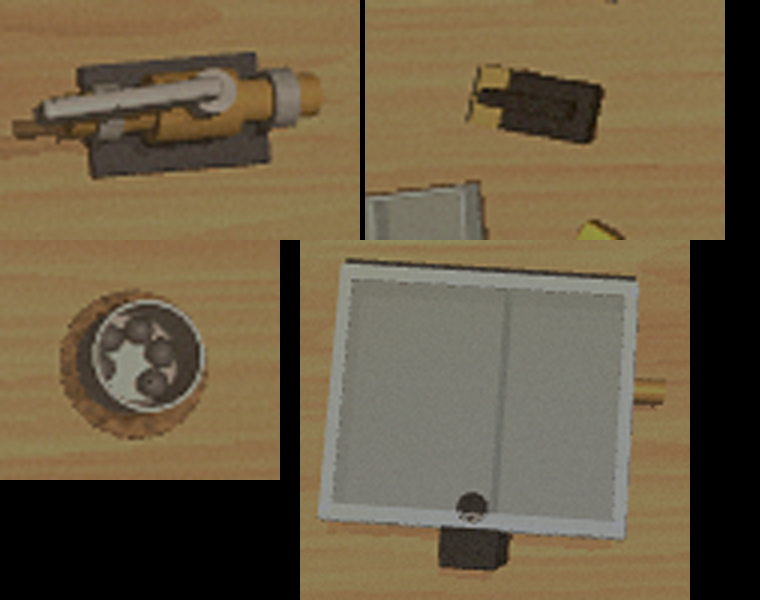

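```bash
cat >> h.py <<'E'
def rect(P,m):
    q=P[m][:,:2]; c,s,a=cv2.minAreaRect((q*1000).astype(np.float32)); return np.round(c,1),np.round(s,1),round(a,1),int(m.sum()), P[m][:,2].mean().round(3)
E
python3 - <<'E'
from h import *
D=np.load("top0.npy"); c=imaging.calibration("top"); P=cloud("top",D,c); v,u=np.mgrid[:384,:512]; Z=P[...,2]
def reg(a,b,e,f): return (u>a)&(u<b)&(v>e)&(v<f)
print("cass",rect(P,reg(100,155,240,275)&(Z>.007)), "rib",rect(P,reg(100,155,240,275)&(Z>.026)))
print("lid",rect(P,reg(175,300,145,262)&(Z>.076)&(Z<.09)))
print("cup",rect(P,reg(300,360,215,275)&(Z>.075)))
print("lever",rect(P,reg(355,450,150,210)&(Z>.085)))
p=cv2.imread("pics/top0.png"); m=reg(222,243,226,246)&(p.max(2)<70)&(Z>.07); print("disc",rect(P,m))
m=reg(215,250,236,262)&(p.max(2)<70); print("housing",rect(P,m),np.percentile(Z[m],[5,50,95]).round(3))
m=reg(295,370,210,280)&(Z>-.01)&(Z<.012)&(np.abs(p[...,2].astype(int)-p[...,0])>30);print(np.percentile(Z[reg(305,325,250,262)],[5,50,95]))
for n,uu,vv in [("mat",330,245)]: print(n,onplane("top",uu,vv,.004))
print("tall things"); 
E
```

```text
cass (array([397.6, 207.7]), array([357.1,  38.1]), 80.6, 480, np.float64(0.042)) rib (array([402.3, 201.2]), array([346.7,  12.9]), 82.9, 113, np.float64(0.137))
lid (array([532.8,  77.4]), array([235.2, 235.9]), 84.8, 8955, np.float64(0.082))
cup (array([427.2, -70.6]), array([ 62.1, 204.5]), 5.1, 166, np.float64(0.189))
lever (array([ 509.5, -145.9]), array([ 47. , 423.4]), 28.7, 278, np.float64(0.165))
disc (array([454.1,  84.5]), array([41.3, 36.5]), 89.2, 140, np.float64(0.083))
housing (array([434.5,  85.6]), array([50.8, 38.8]), 80.1, 293, np.float64(0.078)) [0.049 0.082 0.086]
[-0.00294506  0.00290386  0.07328122]
mat [ 0.4335029 -0.1507798  0.004    ]
tall things
```

```bash
python3 - <<'E'
from h import *
D=np.load("top0.npy"); c=imaging.calibration("top"); P=cloud("top",D,c); v,u=np.mgrid[:384,:512]; Z=np.where(D>.5,P[...,2],-1)
def reg(a,b,e,f): return (u>a)&(u<b)&(v>e)&(v<f)
print("cass",rect(P,reg(100,155,240,275)&(Z>.008)), "rib",rect(P,reg(100,155,240,275)&(Z>.026)))
print("lid",rect(P,reg(175,300,145,262)&(Z>.076)&(Z<.09)))
print("cup",rect(P,reg(300,360,215,275)&(Z>.08)))
print("lever",rect(P,reg(355,450,150,210)&(Z>.085)))
m=reg(355,450,150,210)&(Z>.085); print(P[m][:,:2][np.argmax(P[m][:,1])],P[m][:,:2][np.argmin(P[m][:,1])])
p=cv2.imread("pics/top0.png")
f=cv2.inRange(p,(0,0,0),(75,75,75))>0
print("disc px", np.argwhere(f&reg(222,243,226,239)).mean(0))
for a in [("jar",218,95),("pip",325,90),("piptip",329,150),("seqtop",333,157),("seqbot",336,194),("pen",377,262),("post",470,72)]: print(a,P[a[2],a[1]].round(3))
m=cv2.inRange(p,(0,0,0),(255,255,255))>0
# mat ellipse
hsv=cv2.cvtColor(p,cv2.COLOR_BGR2HSV); print("matpx",hsv[262,322],hsv[262,300])
E
```

```text
cass (array([420.4, 345.8]), array([76.5, 35.9]), 78.4, 464, np.float64(0.017)) rib (array([420.3, 345.2]), array([56.9,  9.8]), 78.3, 102, np.float64(0.032))
lid (array([532.8,  77.4]), array([235.2, 235.9]), 84.8, 8955, np.float64(0.082))
cup (array([ 433.6, -141.1]), array([61.5, 61.1]), 88.2, 128, np.float64(0.085))
lever (array([ 588.1, -288.5]), array([ 12.9, 104.2]), 6.6, 259, np.float64(0.095))
[ 0.58301604 -0.23669684] [ 0.59366412 -0.34007968]
disc px [232.72413793 231.93103448]
('jar', 218, 95) [0.781 0.109 0.12 ]
('pip', 325, 90) [ 0.823 -0.155  0.027]
('piptip', 329, 150) [ 0.669 -0.159  0.016]
('seqtop', 333, 157) [ 0.649 -0.166  0.026]
('seqbot', 336, 194) [ 0.556 -0.168  0.027]
('pen', 377, 262) [ 0.389 -0.261  0.008]
('post', 470, 72) [ 0.797 -0.452  0.17 ]
matpx [ 15 136 116] [ 18 119 142]
```

```bash
cat >> h.py <<'E'
import json
from scipy.spatial.transform import Rotation as Ro
def down(yaw_y):  # tool down, tool y at world angle yaw_y (deg)
    a=np.radians(yaw_y); y=np.array([np.cos(a),np.sin(a),0]); z=np.array([0,0,-1.]); return np.stack([np.cross(y,z),y,z],1)
def plan(wps,step=.06,ang=10.0):
    "wps: list of (pos, R or None[, g]) -> rows list, each target split evenly"
    s=r.read_state(); p=np.array(s["tool_pos"]);R=np.array(s["ee_rot"])
    open("log.jsonl","a").write(json.dumps([np.array(s[k]).tolist() for k in("joints","tool_pos","ee_rot")])+"\n")
    print("t",round(s["clock"],2),"p",p.round(3),"F",np.round(s["ft_force"],1),"grip",round(s["grip_width"],2),round(s["finger_force"],1),"q",np.round(s["joints"],2))
    i=0
    for w in wps:
        tp=np.array(w[0],float); TR=R if w[1] is None else w[1]
        rv=Ro.from_matrix(R.T@TR).as_rotvec()
        n=max(1,int(np.ceil(np.linalg.norm(tp-p)/step)),int(np.ceil(np.degrees(np.linalg.norm(rv))/ang)))
        dp=(tp-p)/n; d=Ro.from_rotvec(rv/n).as_matrix()
        for k in range(n):
            o=(R.T@dp)/.3; t=rv/n/(np.pi/4); i+=1
            print(i,"tw",np.round(t,3).tolist(),"of",np.round(o,3).tolist())
            R=R@d; p=p+dp
        print(" -> ",tp.round(3))
E
python3 - <<'E'
from h import *
print(onplane("top",413.5,172.5,.096),onplane("top",370,177.5,.096))
s=r.read_state(); p=s["tool_pos"]
plan([([.25,.45,.30],down(90)),([.6,-.24,.26],None)])
E
```

```text
[ 0.58994851 -0.33581988  0.096     ] [ 0.58108211 -0.23557996  0.096     ]
t 0.1 p [0.194 0.62  0.303] F [ 0.8 -0.3  0.8] grip 1.0 0.0 q [ 1.09  0.25  1.56  0.    1.34 -0.17]
1 tw [-0.001, -0.0, -0.129] of [-0.116, -0.162, 0.003]
2 tw [-0.001, -0.0, -0.129] of [-0.099, -0.173, 0.003]
3 tw [-0.001, -0.0, -0.129] of [-0.081, -0.182, 0.003]
 ->  [0.25 0.45 0.3 ]
4 tw [0.0, 0.0, 0.0] of [-0.09, -0.177, 0.01]
5 tw [0.0, 0.0, 0.0] of [-0.09, -0.177, 0.01]
6 tw [0.0, 0.0, 0.0] of [-0.09, -0.177, 0.01]
7 tw [0.0, 0.0, 0.0] of [-0.09, -0.177, 0.01]
8 tw [0.0, 0.0, 0.0] of [-0.09, -0.177, 0.01]
9 tw [0.0, 0.0, 0.0] of [-0.09, -0.177, 0.01]
10 tw [0.0, 0.0, 0.0] of [-0.09, -0.177, 0.01]
11 tw [0.0, 0.0, 0.0] of [-0.09, -0.177, 0.01]
12 tw [0.0, 0.0, 0.0] of [-0.09, -0.177, 0.01]
13 tw [0.0, 0.0, 0.0] of [-0.09, -0.177, 0.01]
14 tw [0.0, 0.0, 0.0] of [-0.09, -0.177, 0.01]
15 tw [0.0, 0.0, 0.0] of [-0.09, -0.177, 0.01]
16 tw [0.0, 0.0, 0.0] of [-0.09, -0.177, 0.01]
 ->  [ 0.6  -0.24  0.26]
```

Call:
carry_out --rows '[{"twist":[0,0,-0.13],"offset":[-0.115,-0.16,0],"gripper":1},{"twist":[0,0,-0.13],"offset":[-0.1,-0.17,0],"gripper":1},{"twist":[0,0,-0.13],"offset":[-0.08,-0.18,0],"gripper":1},{"twist":[0,0,0],"offset":[-0.09,-0.18,0.01],"gripper":1},{"twist":[0,0,0],"offset":[-0.09,-0.18,0.01],"gripper":1},{"twist":[0,0,0],"offset":[-0.09,-0.18,0.01],"gripper":1},{"twist":[0,0,0],"offset":[-0.09,-0.18,0.01],"gripper":1},{"twist":[0,0,0],"offset":[-0.09,-0.18,0.01],"gripper":1}]'

```text
clock: 1.1
tool_pos: [0.3864, 0.1809, 0.2887]
ee_rot: [[-1.0, -0.004, 0.0], [-0.004, 1.0, 0.0], [-0.0, 0.0, -1.0]]
ft_force: [1.0, 0.2, -0.1]
grip_width: 0.001
finger_force: 0.0
```

Call:
carry_out --rows '[{"twist":[0,0,0],"offset":[-0.09,-0.18,0.01],"gripper":1},{"twist":[0,0,0],"offset":[-0.09,-0.18,0.01],"gripper":1},{"twist":[0,0,0],"offset":[-0.09,-0.18,0.01],"gripper":1},{"twist":[0,0,0],"offset":[-0.09,-0.18,0.01],"gripper":1},{"twist":[0,0,0],"offset":[-0.09,-0.18,0.01],"gripper":1},{"twist":[0,0,0],"offset":[-0.09,-0.18,0.01],"gripper":1},{"twist":[0,0,0],"offset":[-0.09,-0.17,0.01],"gripper":1},{"twist":[0,0,0],"offset":[-0.09,-0.17,0.01],"gripper":1}]'

```text
clock: 2.1
tool_pos: [0.6041, -0.2442, 0.2642]
ee_rot: [[-1.0, -0.003, -0.001], [-0.003, 1.0, 0.001], [0.001, 0.001, -1.0]]
ft_force: [1.6, -0.7, 0.6]
grip_width: 0.002
finger_force: 0.0
```

```bash
python3 - <<'E'
from h import *
ax=np.array([.592,-.338])
def post(phi,off,z): 
    a=np.radians(phi); return [*(ax+.075*np.array([np.cos(a),np.sin(a)])+off*np.array([np.sin(a),-np.cos(a)])),z]
A=96.6
plan([(post(A,.045,.151),None)]+[(post(A+k,.020,.151),None) for k in (0,25,50,75,88)])
p,D=imaging.capture("wrist"); cv2.imwrite("pics/w1.png",p)
E
```

```text
t 2.1 p [ 0.604 -0.244  0.264] F [ 1.6 -0.7  0.6] grip 0.0 0.0 q [-0.56  0.28  1.58  0.    1.27 -2.13]
1 tw [0.0, 0.0, 0.0] of [-0.04, -0.024, 0.189]
2 tw [0.0, 0.0, 0.0] of [-0.04, -0.024, 0.189]
 ->  [ 0.628 -0.258  0.151]
3 tw [0.0, 0.0, 0.0] of [0.083, -0.009, 0.0]
 ->  [ 0.603 -0.261  0.151]
4 tw [0.0, 0.0, 0.0] of [0.112, -0.008, 0.0]
 ->  [ 0.57  -0.264  0.151]
5 tw [0.0, 0.0, 0.0] of [0.098, -0.054, 0.0]
 ->  [ 0.54  -0.28   0.151]
6 tw [0.0, 0.0, 0.0] of [0.066, -0.091, -0.0]
 ->  [ 0.521 -0.307  0.151]
7 tw [0.0, 0.0, 0.0] of [0.017, -0.056, -0.0]
 ->  [ 0.516 -0.324  0.151]
```

Call:
carry_out --rows '[{"twist":[0,0,0],"offset":[-0.08,-0.05,0.1],"gripper":1},{"twist":[0,0,0],"offset":[0,0,0.19],"gripper":1},{"twist":[0,0,0],"offset":[0,0,0.09],"gripper":1},{"twist":[0,0,0],"offset":[0.083,-0.01,0],"gripper":1},{"twist":[0,0,0],"offset":[0.112,-0.01,0],"gripper":1},{"twist":[0,0,0],"offset":[0.098,-0.054,0],"gripper":1},{"twist":[0,0,0],"offset":[0.066,-0.09,0],"gripper":1},{"twist":[0,0,0],"offset":[0.017,-0.056,0],"gripper":1}]'

```text
clock: 3.15
tool_pos: [0.5145, -0.3241, 0.1507]
ee_rot: [[-1.0, -0.002, 0.0], [-0.002, 1.0, 0.001], [-0.0, 0.001, -1.0]]
ft_force: [2.1, 2.7, -0.8]
grip_width: 0.004
finger_force: 1.3
```

```bash
python3 - <<'E'
from h import *
p,D=imaging.capture("top"); cv2.imwrite("pics/top1.png",cv2.resize(p[120:280,170:460],None,fx=2.7,fy=2.7)); c=imaging.calibration("top"); P=cloud("top",D,c)
v,u=np.mgrid[:384,:512];m=(D>.5)&(u>375)&(u<440)&(v>150)&(v<225)&(P[...,2]>.086)&(P[...,2]<.103); print(rect(P,m))
plan([])
E
```

```text
(array([ 580. , -338.3]), array([11.3, 28.7]), 73.3, 62, np.float64(0.094))
t 3.2 p [ 0.514 -0.326  0.151] F [-1.6  2.  -0.4] grip 0.0 0.8 q [-0.75  0.33  1.76  0.    1.06 -2.32]
```

View pics/top1.png

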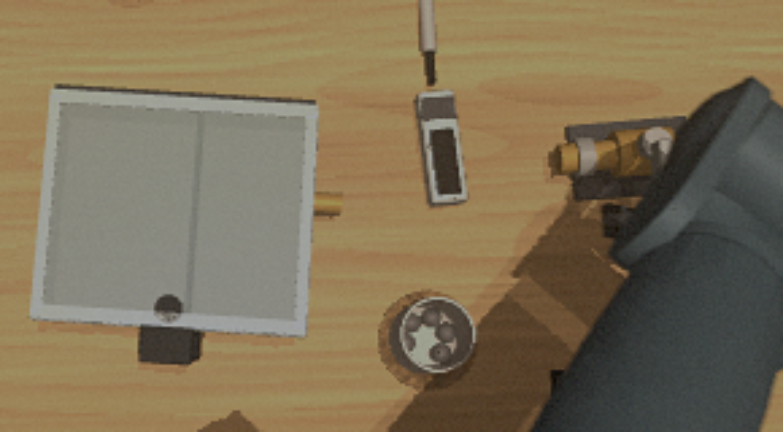

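Call:
carry_out --rows '[{"twist":[0,0,0],"offset":[0,-0.015,0],"gripper":1},{"twist":[0,0,0],"offset":[0,-0.015,0],"gripper":1},{"twist":[0,0,0],"offset":[0,0,0],"gripper":1}]'

```text
clock: 3.58
tool_pos: [0.5149, -0.3273, 0.1503]
ee_rot: [[-1.0, -0.005, -0.007], [-0.005, 1.0, 0.014], [0.007, 0.014, -1.0]]
ft_force: [-6.5, 22.1, 15.2]
grip_width: 0.003
finger_force: 11.7
```

```bash
python3 - <<'E'
from h import *
plan([([.512,-.30,.152],down(90)),([.48,-.24,.21],None),([.4616,.084,.185],None),([.4616,.084,.161],None)])
E
```

```text
t 3.58 p [ 0.515 -0.327  0.15 ] F [-6.5 22.1 15.2] grip 0.0 11.7 q [-0.75  0.34  1.75  0.01  1.07 -2.33]
1 tw [0.017, -0.009, 0.006] of [0.009, 0.091, -0.004]
 ->  [ 0.512 -0.3    0.152]
2 tw [0.0, 0.0, 0.0] of [0.053, 0.1, -0.097]
3 tw [0.0, 0.0, 0.0] of [0.053, 0.1, -0.097]
 ->  [ 0.48 -0.24  0.21]
4 tw [0.0, 0.0, 0.0] of [0.01, 0.18, 0.014]
5 tw [0.0, 0.0, 0.0] of [0.01, 0.18, 0.014]
6 tw [0.0, 0.0, 0.0] of [0.01, 0.18, 0.014]
7 tw [0.0, 0.0, 0.0] of [0.01, 0.18, 0.014]
8 tw [0.0, 0.0, 0.0] of [0.01, 0.18, 0.014]
9 tw [0.0, 0.0, 0.0] of [0.01, 0.18, 0.014]
 ->  [0.462 0.084 0.185]
10 tw [0.0, 0.0, 0.0] of [0.0, 0.0, 0.08]
 ->  [0.462 0.084 0.161]
```

Call:
carry_out --rows '[{"twist":[0,0,0],"offset":[0.01,0.12,0],"gripper":1},{"twist":[0,0,0],"offset":[0.05,0.1,-0.1],"gripper":1},{"twist":[0,0,0],"offset":[0.05,0.1,-0.1],"gripper":1},{"twist":[0,0,0],"offset":[0.01,0.18,0.014],"gripper":1},{"twist":[0,0,0],"offset":[0.01,0.18,0.014],"gripper":1},{"twist":[0,0,0],"offset":[0.01,0.18,0.014],"gripper":1},{"twist":[0,0,0],"offset":[0.01,0.18,0.014],"gripper":1},{"twist":[0,0,0],"offset":[0.01,0.18,0.014],"gripper":1}]'

```text
clock: 4.58
tool_pos: [0.466, 0.0351, 0.19]
ee_rot: [[-1.0, -0.004, 0.001], [-0.004, 1.0, -0.001], [-0.001, -0.001, -1.0]]
ft_force: [1.4, 0.9, -0.4]
grip_width: 0.003
finger_force: 0.0
```

```bash
python3 - <<'E'
from h import *
plan([([.4616,.084,.185],down(90)),([.4616,.084,.161],None)])
p,D=imaging.capture("top"); c=imaging.calibration("top"); P=cloud("top",D,c)
v,u=np.mgrid[:384,:512];m=(D>.5)&(u>355)&(u<450)&(v>150)&(v<230)&(P[...,2]>.085)&(P[...,2]<.105); print(rect(P,m))
E
```

```text
t 4.58 p [0.466 0.035 0.19 ] F [ 1.4  0.9 -0.4] grip 0.0 0.0 q [-0.17 -0.05  2.1  -0.    1.09 -1.74]
1 tw [-0.001, 0.001, 0.005] of [0.014, 0.163, 0.017]
 ->  [0.462 0.084 0.185]
2 tw [0.0, 0.0, 0.0] of [-0.0, -0.0, 0.08]
 ->  [0.462 0.084 0.161]
(array([ 541.7, -343.1]), array([104.9,  13.9]), 2.8, 297, np.float64(0.095))
```

Call:
carry_out --rows '[{"twist":[0,0,0],"offset":[0.014,0.163,0.01],"gripper":1},{"twist":[0,0,0],"offset":[0,0,0.07],"gripper":1},{"twist":[0,0,0],"offset":[0,0,0.02],"gripper":1},{"twist":[0,0,0],"offset":[0,0,0.025],"gripper":1},{"twist":[0,0,0],"offset":[0,0,0.02],"gripper":1},{"twist":[0,0,0],"offset":[0,0,0],"gripper":1}]'

```text
clock: 5.38
tool_pos: [0.4619, 0.0817, 0.1465]
ee_rot: [[-1.0, -0.003, 0.0], [-0.003, 1.0, 0.0], [-0.0, 0.0, -1.0]]
ft_force: [-1.5, 1.4, 2.6]
grip_width: -0.004
finger_force: 1.2
```

Call:
carry_out --rows '[{"twist":[0,0,0],"offset":[0,0,0.01],"gripper":1},{"twist":[0,0,0],"offset":[0,0,0.007],"gripper":1},{"twist":[0,0,0],"offset":[0,0,0],"gripper":1}]'

```text
clock: 5.75
tool_pos: [0.4621, 0.0818, 0.1424]
ee_rot: [[-1.0, -0.004, 0.001], [-0.004, 1.0, -0.0], [-0.001, -0.0, -1.0]]
ft_force: [-3.9, 1.1, 9.4]
grip_width: -0.003
finger_force: 5.1
```

Call:
carry_out --rows '[{"twist":[0,0,0],"offset":[0.05,0,-0.1],"gripper":-1},{"twist":[0,0,0],"offset":[0.14,0,-0.14],"gripper":-1},{"twist":[0,0,0],"offset":[0.14,0,-0.14],"gripper":-1},{"twist":[0,0,0],"offset":[0.05,-0.15,-0.1],"gripper":-1},{"twist":[0,0,0],"offset":[0,-0.19,0],"gripper":-1},{"twist":[0,0,0],"offset":[-0.1,-0.16,0],"gripper":-1},{"twist":[0,0,0],"offset":[-0.1,-0.15,0],"gripper":-1},{"twist":[0,0,0],"offset":[-0.1,-0.1,0],"gripper":-1}]'

```text
clock: 6.75
tool_pos: [0.4389, -0.1456, 0.2851]
ee_rot: [[-1.0, -0.001, 0.0], [-0.001, 1.0, -0.001], [-0.0, -0.001, -1.0]]
ft_force: [-0.2, -0.1, 0.7]
grip_width: 0.998
finger_force: 0.0
```

Call:
carry_out --rows '[{"twist":[0,0,0],"offset":[0,0,0],"gripper":-1},{"twist":[0,0,0],"offset":[0,0,0],"gripper":-1},{"twist":[0,0,0],"offset":[0,0,0],"gripper":-1},{"twist":[0,0,0],"offset":[0,0,0],"gripper":-1},{"twist":[0,0,0],"offset":[0,0,0],"gripper":-1},{"twist":[0,0,0],"offset":[0,0,0],"gripper":-1},{"twist":[0,0,0],"offset":[0,0,0],"gripper":-1},{"twist":[0,0,0],"offset":[0,0,0],"gripper":-1}]'

```text
clock: 7.75
tool_pos: [0.4383, -0.1432, 0.2853]
ee_rot: [[-1.0, -0.003, -0.0], [-0.003, 1.0, 0.0], [0.0, 0.0, -1.0]]
ft_force: [-0.7, -0.2, 1.2]
grip_width: 1.006
finger_force: 0.0
```

```bash
python3 - <<'E'
from h import *
p,D=imaging.capture("top"); c=imaging.calibration("top"); P=cloud("top",D,c); cv2.imwrite("pics/top2.png",cv2.resize(p[60:320,80:460],None,fx=2,fy=2)); np.save("top2.npy",D)
v,u=np.mgrid[:384,:512]
m=(D>.5)&(u>355)&(u<450)&(v>150)&(v<230)&(P[...,2]>.085)&(P[...,2]<.105); print("lever",rect(P,m))
m=(D>.5)&(u>300)&(u<365)&(v>210)&(v<280)&(P[...,2]>.08)&(P[...,2]<.095); print("cup",rect(P,m))
m=(D>.5)&(u>175)&(u<300)&(v>150)&(v<245)&(P[...,2]>.055)&(P[...,2]<.065); print("walls",rect(P,m))
m=(D>.5)&(u>100)&(u<155)&(v>240)&(v<275)&(P[...,2]>.026)&(P[...,2]<.04);print("rib",rect(P,m))
plan([])
E
```

```text
lever (array([ 541.6, -343.1]), array([104.8,  13.9]), 2.8, 299, np.float64(0.094))
cup (array([ 417.1, -135.9]), array([58.7, 19.9]), 72.6, 20, np.float64(0.085))
walls (array([542.1,  77.1]), array([230.4, 199.8]), 84.7, 831, np.float64(0.06))
rib (array([420.3, 345. ]), array([55.8,  9.9]), 78.3, 99, np.float64(0.032))
t 7.8 p [ 0.438 -0.143  0.285] F [ 0.1 -0.6  0.7] grip 1.0 0.0 q [-0.56 -0.2   2.04 -0.    1.3  -2.14]
```

View pics/top2.png

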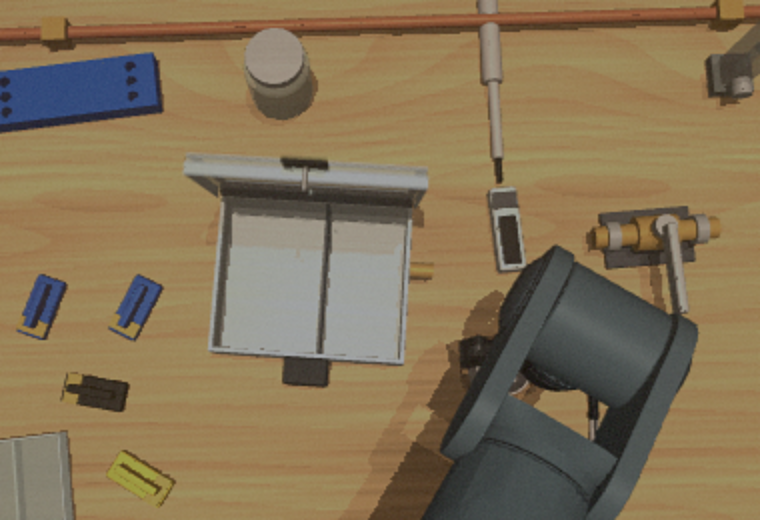

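```bash
python3 - <<'E'
from h import *
D=np.load("top2.npy"); c=imaging.calibration("top"); P=cloud("top",D,c); v,u=np.mgrid[:384,:512]
m=(D>.5)&(u>175)&(u<300)&(v>150)&(v<262)
a=np.radians(-5.3); ex=np.array([np.cos(a),np.sin(a)]);ey=np.array([-ex[1],ex[0]])
q=P[m]; X=(q[:,:2]-[.542,.077])@ex; Y=(q[:,:2]-[.542,.077])@ey; Z=q[:,2]
w=(Z>.056)&(Z<.064)
print("wall x hist",np.histogram(X[w],np.arange(-.12,.13,.01)))
print("wall y hist",np.histogram(Y[w],np.arange(-.13,.13,.01)))
w=(Z>.003)&(Z<.012)&(abs(Y)<.105); print("floor",np.percentile(X[w],[.5,2,50,98,99.5]).round(3),np.percentile(Y[w],[.5,99.5]).round(3))
w=(Z>.045)&(Z<.055); print("hous",X[w].min(),X[w].max(),np.histogram(X[w],np.arange(-.16,.13,.01))[0])
E
```

```text
wall x hist (array([  1,   0,   0, 222,  25,  26,  25,  24,  24,  26,  30,  24,  23,
        26,  27,  25,  23,  25,  27,  21,  26, 116,   2,   0]), array([-1.20000000e-01, -1.10000000e-01, -1.00000000e-01, -9.00000000e-02,
       -8.00000000e-02, -7.00000000e-02, -6.00000000e-02, -5.00000000e-02,
       -4.00000000e-02, -3.00000000e-02, -2.00000000e-02, -1.00000000e-02,
       -5.55111512e-17,  1.00000000e-02,  2.00000000e-02,  3.00000000e-02,
        4.00000000e-02,  5.00000000e-02,  6.00000000e-02,  7.00000000e-02,
        8.00000000e-02,  9.00000000e-02,  1.00000000e-01,  1.10000000e-01,
        1.20000000e-01]))
wall y hist (array([  0, 166,  17,  14,  12,  12,  19,  12,  12,  16,  14, 142,  10,
        17,  14,  12,  14,  14,  13,  14,  16,  16,  11,  32, 149]), array([-1.30000000e-01, -1.20000000e-01, -1.10000000e-01, -1.00000000e-01,
       -9.00000000e-02, -8.00000000e-02, -7.00000000e-02, -6.00000000e-02,
       -5.00000000e-02, -4.00000000e-02, -3.00000000e-02, -2.00000000e-02,
       -1.00000000e-02, -5.55111512e-17,  1.00000000e-02,  2.00000000e-02,
        3.00000000e-02,  4.00000000e-02,  5.00000000e-02,  6.00000000e-02,
        7.00000000e-02,  8.00000000e-02,  9.00000000e-02,  1.00000000e-01,
        1.10000000e-01,  1.20000000e-01]))
floor [-0.13  -0.081  0.006  0.093  0.096] [-0.104  0.104]
hous -0.12122140452100907 0.09766980892362606 [ 0  0  0 10 91 93 90 28  4  8  5  6  4  3  4  5  5  5 15  7  5  2  2 11
  1 93  0  0  0]
```

```bash
python3 - <<'E'
from h import *
plan([([.4336,-.1411,.24],down(0)),([.4336,-.1411,.123],None)])
E
```

```text
t 7.8 p [ 0.438 -0.143  0.285] F [ 0.1 -0.6  0.7] grip 1.0 0.0 q [-0.56 -0.2   2.04 -0.    1.3  -2.14]
1 tw [-0.0, 0.0, 0.2] of [0.002, 0.001, 0.015]
2 tw [-0.0, 0.0, 0.2] of [0.002, 0.0, 0.015]
3 tw [-0.0, 0.0, 0.2] of [0.002, 0.0, 0.015]
4 tw [-0.0, 0.0, 0.2] of [0.002, -0.0, 0.015]
5 tw [-0.0, 0.0, 0.2] of [0.002, -0.0, 0.015]
6 tw [-0.0, 0.0, 0.2] of [0.002, -0.001, 0.015]
7 tw [-0.0, 0.0, 0.2] of [0.001, -0.001, 0.015]
8 tw [-0.0, 0.0, 0.2] of [0.001, -0.001, 0.015]
9 tw [-0.0, 0.0, 0.2] of [0.001, -0.001, 0.015]
10 tw [-0.0, 0.0, 0.2] of [0.001, -0.001, 0.015]
 ->  [ 0.434 -0.141  0.24 ]
11 tw [0.0, 0.0, 0.0] of [-0.0, -0.0, 0.195]
12 tw [0.0, 0.0, 0.0] of [-0.0, -0.0, 0.195]
 ->  [ 0.434 -0.141  0.123]
```

Call:
carry_out --rows '[{"twist":[0,0,0.23],"offset":[0.002,0,0.015],"gripper":-1},{"twist":[0,0,0.23],"offset":[0.002,0,0.015],"gripper":-1},{"twist":[0,0,0.23],"offset":[0.002,0,0.015],"gripper":-1},{"twist":[0,0,0.23],"offset":[0.002,0,0.015],"gripper":-1},{"twist":[0,0,0.23],"offset":[0.002,0,0.015],"gripper":-1},{"twist":[0,0,0.23],"offset":[0.002,0,0.015],"gripper":-1},{"twist":[0,0,0.23],"offset":[0.002,0,0.015],"gripper":-1},{"twist":[0,0,0.23],"offset":[0.002,0,0.015],"gripper":-1}]'

```text
clock: 8.8
tool_pos: [0.4348, -0.1406, 0.2491]
ee_rot: [[-0.123, 0.992, -0.0], [0.992, 0.123, -0.0], [-0.0, -0.0, -1.0]]
ft_force: [0.3, -1.6, -1.0]
grip_width: 1.0
finger_force: 0.0
```

Call:
carry_out --rows '[{"twist":[0,0,0.16],"offset":[0,0,0],"gripper":-1},{"twist":[0,0,0],"offset":[0,0,0],"gripper":-1}]'

```text
clock: 9.05
tool_pos: [0.4348, -0.1406, 0.2493]
ee_rot: [[-0.005, 1.0, -0.0], [1.0, 0.005, 0.0], [0.0, -0.0, -1.0]]
ft_force: [-0.5, 0.0, 0.8]
grip_width: 1.0
finger_force: 0.0
```

```bash
python3 - <<'E'
from h import *
plan([([.4336,-.1411,.2],down(0)),([.4336,-.1411,.123],None)])
p,D=imaging.capture("wrist"); cv2.imwrite("pics/w2.png",p)
E
```

```text
t 9.05 p [ 0.435 -0.141  0.249] F [-0.5  0.   0.8] grip 1.0 0.0 q [-0.56 -0.17  2.08  0.    1.22 -0.57]
1 tw [-0.0, -0.0, 0.006] of [-0.002, -0.004, 0.164]
 ->  [ 0.434 -0.141  0.2  ]
2 tw [0.0, 0.0, 0.0] of [0.0, 0.0, 0.128]
3 tw [0.0, 0.0, 0.0] of [0.0, 0.0, 0.128]
 ->  [ 0.434 -0.141  0.123]
```

View pics/w2.png

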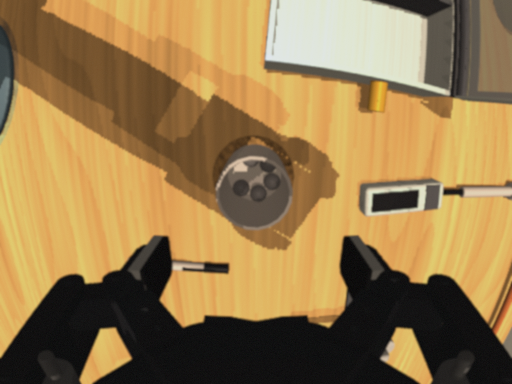

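Call:
carry_out --rows '[{"twist":[0,0,0],"offset":[-0.002,-0.004,0.164],"gripper":-1},{"twist":[0,0,0],"offset":[0,0,0.128],"gripper":-1},{"twist":[0,0,0],"offset":[0,0,0.128],"gripper":-1},{"twist":[0,0,0],"offset":[0,0,0],"gripper":1},{"twist":[0,0,0],"offset":[0,0,0],"gripper":1},{"twist":[0,0,0],"offset":[0,0,0],"gripper":1},{"twist":[0,0,0],"offset":[0,0,-0.1],"gripper":1},{"twist":[0,0,0],"offset":[0,0,-0.15],"gripper":1}]' --squeeze 35

```text
clock: 10.1
tool_pos: [0.433, -0.1409, 0.1992]
ee_rot: [[-0.004, 1.0, -0.001], [1.0, 0.004, 0.001], [0.001, -0.001, -1.0]]
ft_force: [0.3, 0.2, -0.7]
grip_width: 0.737
finger_force: 39.2
```

```bash
python3 - <<'E'
from h import *
# tilt 30deg test about tool y while moving toward pocket side
T=down(0)
def tilt(deg): return T@Ro.from_euler('y',deg,degrees=True).as_matrix()
plan([([.48,-.06,.26],None),([.53,-.02,.28],tilt(40))])
E
```

```text
t 10.1 p [ 0.433 -0.141  0.199] F [ 0.3  0.2 -0.7] grip 0.74 39.2 q [-0.56 -0.09  2.12  0.    1.11 -0.57]
1 tw [0.0, 0.0, 0.0] of [0.135, 0.079, -0.101]
2 tw [0.0, 0.0, 0.0] of [0.135, 0.079, -0.101]
 ->  [ 0.48 -0.06  0.26]
3 tw [-0.001, 0.222, 0.001] of [0.033, 0.042, -0.017]
4 tw [-0.001, 0.222, 0.001] of [0.036, 0.042, -0.011]
5 tw [-0.001, 0.222, 0.001] of [0.037, 0.042, -0.004]
6 tw [-0.001, 0.222, 0.001] of [0.037, 0.042, 0.002]
 ->  [ 0.53 -0.02  0.28]
```

Call:
carry_out --rows '[{"twist":[0,0,0],"offset":[0.135,0.08,-0.1],"gripper":1},{"twist":[0,0,0],"offset":[0.135,0.08,-0.1],"gripper":1},{"twist":[0,0.22,0],"offset":[0.035,0.08,-0.02],"gripper":1},{"twist":[0,0.22,0],"offset":[0.035,0.08,-0.01],"gripper":1}]'

```text
clock: 10.6
tool_pos: [0.5306, -0.0384, 0.2719]
ee_rot: [[-0.008, 1.0, 0.002], [0.94, 0.006, 0.342], [0.342, 0.005, -0.94]]
ft_force: [-0.3, -0.4, -2.2]
grip_width: 0.732
finger_force: 39.3
```

```bash
python3 - <<'E'
from h import *
from scipy.optimize import least_squares
plan([])
L=[json.loads(x) for x in open("log.jsonl")]
def fk(q,x):
    d,h,a,b,e,c,s4=x
    R=Ro.from_euler('z',q[0]+d)
    Ru=R*Ro.from_euler('y',q[1]); p=np.array([0,0,h])+Ru.apply([0,0,a])
    Rf=Ru*Ro.from_euler('y',q[2]); p=p+Rf.apply([e,0,b])
    Rw=Rf*Ro.from_euler('z',s4*q[3])*Ro.from_euler('y',q[4]); p=p+Rw.apply([0,0,c])
    return p,Rw.apply([0,0,1])
for s4 in (1,-1):
    def res(y):
        x=[*y,s4]; o=[]
        for q,p,R in L:
            pp,z=fk(q,x); o+=list(pp-p)+list(.3*(z-np.array(R)[:,2]))
        return o
    s=least_squares(res,[.174,.3,.4,.4,0,.2]); print(s4,s.x.round(3),np.abs(s.fun).max().round(4))
E
```

```text
t 10.6 p [ 0.531 -0.038  0.272] F [-0.3 -0.4 -2.2] grip 0.73 39.3 q [-0.4   0.03  1.88  0.33  1.38 -0.49]
1 [0.206 0.283 0.411 0.581 0.06  0.184] 0.021
-1 [ 0.208 -0.059  0.409  0.572  0.051 -0.15 ] 0.1884
```

```bash
python3 - <<'E'
from h import *
T=down(0)
def tilt(deg): return T@Ro.from_euler('y',deg,degrees=True).as_matrix()
plan([([.542,-.015,.19],tilt(75)),([.542,-.012,.155],tilt(95))])
E
```

```text
t 10.6 p [ 0.531 -0.038  0.272] F [-0.3 -0.4 -2.2] grip 0.73 39.3 q [-0.4   0.03  1.88  0.33  1.38 -0.49]
1 tw [-0.0, 0.204, 0.002] of [-0.003, 0.006, 0.047]
2 tw [-0.0, 0.204, 0.002] of [-0.011, 0.006, 0.046]
3 tw [-0.0, 0.204, 0.002] of [-0.018, 0.006, 0.044]
4 tw [-0.0, 0.204, 0.002] of [-0.025, 0.006, 0.04]
5 tw [-0.0, 0.204, 0.002] of [-0.031, 0.006, 0.036]
6 tw [-0.0, 0.204, 0.002] of [-0.036, 0.006, 0.03]
 ->  [ 0.542 -0.015  0.19 ]
7 tw [0.0, 0.148, -0.0] of [-0.037, -0.0, 0.013]
8 tw [0.0, 0.148, -0.0] of [-0.038, -0.0, 0.009]
9 tw [0.0, 0.148, -0.0] of [-0.039, -0.0, 0.004]
 ->  [ 0.542 -0.012  0.155]
```

Call:
carry_out --rows '[{"twist":[0,0.2,0],"offset":[-0.003,0.006,0.047],"gripper":1},{"twist":[0,0.2,0],"offset":[-0.01,0.006,0.046],"gripper":1},{"twist":[0,0.2,0],"offset":[-0.018,0.006,0.044],"gripper":1},{"twist":[0,0.2,0],"offset":[-0.025,0.006,0.04],"gripper":1},{"twist":[0,0.2,0],"offset":[-0.03,0.006,0.036],"gripper":1},{"twist":[0,0.2,0],"offset":[-0.036,0.006,0.03],"gripper":1}]'

```text
clock: 11.35
tool_pos: [0.5407, -0.0173, 0.1884]
ee_rot: [[-0.004, 1.0, -0.002], [0.277, 0.003, 0.961], [0.961, 0.004, -0.277]]
ft_force: [0.4, 0.3, -1.6]
grip_width: 0.735
finger_force: 39.4
```

```bash
python3 - <<'E'
from h import *
T=down(0)
def tilt(deg): return T@Ro.from_euler('y',deg,degrees=True).as_matrix()
plan([([.542,-.012,.155],tilt(95))])
p,D=imaging.capture("scene"); cv2.imwrite("pics/s2.png",cv2.resize(p[60:320,90:400],None,fx=2.3,fy=2.3))
E
```

```text
t 11.35 p [ 0.541 -0.017  0.188] F [ 0.4  0.3 -1.6] grip 0.74 39.4 q [-0.54  0.42  1.85  1.    1.77 -0.84]
1 tw [-0.001, 0.156, 0.002] of [-0.034, 0.001, 0.016]
2 tw [-0.001, 0.156, 0.002] of [-0.036, 0.001, 0.012]
3 tw [-0.001, 0.156, 0.002] of [-0.037, 0.001, 0.007]
 ->  [ 0.542 -0.012  0.155]
```

View pics/s2.png

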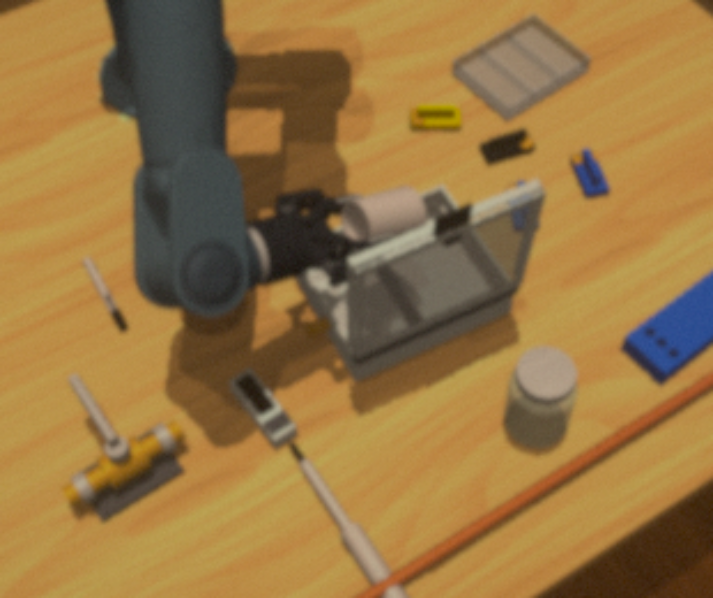

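Call:
carry_out --rows '[{"twist":[0,0.13,0],"offset":[-0.025,0,0.01],"gripper":1},{"twist":[0,0.13,0],"offset":[-0.025,0,0.01],"gripper":1},{"twist":[0,0.1,0],"offset":[-0.025,0,0.005],"gripper":1},{"twist":[0,0.1,0],"offset":[0,0,0],"gripper":1},{"twist":[0,0.08,0],"offset":[0,0,0],"gripper":1},{"twist":[0,0.06,0],"offset":[0,0,0],"gripper":1},{"twist":[0,0,0],"offset":[0,0,0],"gripper":1},{"twist":[0,0,0],"offset":[0,0,0],"gripper":1}]'

```text
clock: 12.4
tool_pos: [0.5402, -0.0135, 0.1644]
ee_rot: [[-0.0, 1.0, -0.004], [-0.186, 0.004, 0.983], [0.983, 0.001, 0.186]]
ft_force: [0.1, 0.4, -0.9]
grip_width: 0.736
finger_force: 39.4
```

```bash
python3 - <<'E'
from h import *
plan([])
p,D=imaging.capture("top"); q,_=imaging.capture("scene")
cv2.imwrite("pics/p3.png",np.hstack([cv2.resize(p[140:270,170:350],(400,289)),cv2.resize(q[120:250,190:370],(400,289))]))
E
```

```text
t 12.4 p [ 0.54  -0.013  0.164] F [ 0.1  0.4 -0.9] grip 0.74 39.4 q [-0.54  0.64  1.81  1.26  2.06 -0.9 ]
```

View pics/p3.png

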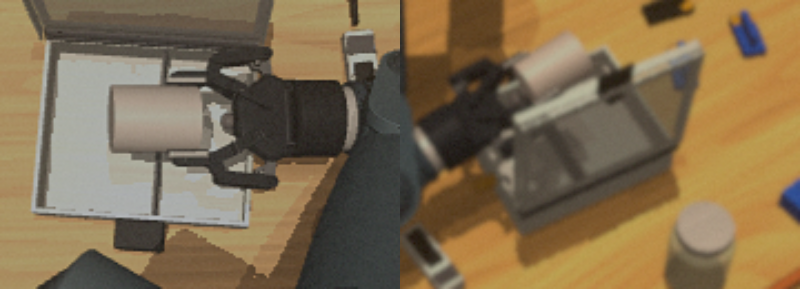

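Call:
carry_out --rows '[{"twist":[0,0.15,0],"offset":[0.04,0,0],"gripper":1},{"twist":[0,0.15,0],"offset":[0.04,0,0],"gripper":1},{"twist":[0,0,0],"offset":[0,0,0],"gripper":1},{"twist":[0,0,0],"offset":[0,0,0],"gripper":1}]'

```text
clock: 13.0
tool_pos: [0.54, -0.0192, 0.1871]
ee_rot: [[0.001, 1.0, -0.003], [-0.41, 0.003, 0.912], [0.912, 0.0, 0.41]]
ft_force: [-0.5, 0.1, -0.8]
grip_width: 0.734
finger_force: 39.4
```

```bash
python3 - <<'E'
from h import *
plan([])
p,D=imaging.capture("top"); q,_=imaging.capture("scene"); w,_=imaging.capture("wrist")
cv2.imwrite("pics/p4.png",np.hstack([cv2.resize(p[150:250,210:310],(400,400)),cv2.resize(w,(400,400))]))
E
```

```text
t 13.0 p [ 0.54  -0.019  0.187] F [-0.5  0.1 -0.8] grip 0.73 39.4 q [-0.53  0.67  1.8   1.43  2.22 -0.84]
```

View pics/p4.png

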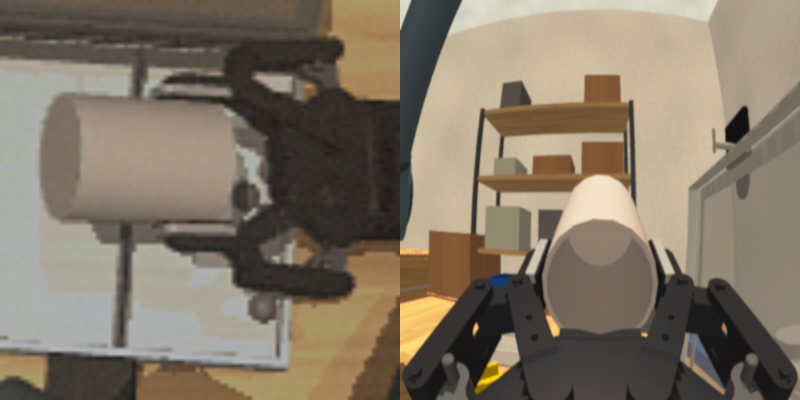

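```bash
python3 - <<'E'
from h import *
T=down(0)
def tilt(deg): return T@Ro.from_euler('y',deg,degrees=True).as_matrix()
plan([([.53,-.02,.26],tilt(35)),([.4336,-.141,.24],T)])
E
```

```text
t 13.15 p [ 0.54  -0.019  0.187] F [-0.   0.9 -0.4] grip 0.74 39.4 q [-0.53  0.67  1.8   1.43  2.22 -0.84]
1 tw [-0.001, -0.22, 0.0] of [0.028, -0.004, 0.012]
2 tw [-0.001, -0.22, 0.0] of [0.029, -0.004, 0.007]
3 tw [-0.001, -0.22, 0.0] of [0.03, -0.004, 0.002]
4 tw [-0.001, -0.22, 0.0] of [0.03, -0.004, -0.003]
5 tw [-0.001, -0.22, 0.0] of [0.029, -0.004, -0.008]
6 tw [-0.001, -0.22, 0.0] of [0.027, -0.004, -0.013]
7 tw [-0.001, -0.22, 0.0] of [0.025, -0.004, -0.018]
8 tw [-0.001, -0.22, 0.0] of [0.021, -0.004, -0.022]
 ->  [ 0.53 -0.02  0.26]
9 tw [0.0, -0.194, -0.0] of [-0.092, -0.08, -0.044]
10 tw [0.0, -0.194, -0.0] of [-0.098, -0.08, -0.03]
11 tw [0.0, -0.194, -0.0] of [-0.101, -0.08, -0.014]
12 tw [0.0, -0.194, -0.0] of [-0.102, -0.08, 0.001]
 ->  [ 0.434 -0.141  0.24 ]
```

Call:
carry_out --rows '[{"twist":[0,-0.22,0],"offset":[0.028,-0.004,0.012],"gripper":1},{"twist":[0,-0.22,0],"offset":[0.03,-0.004,0.007],"gripper":1},{"twist":[0,-0.22,0],"offset":[0.03,-0.004,0.002],"gripper":1},{"twist":[0,-0.22,0],"offset":[0.03,-0.004,-0.003],"gripper":1},{"twist":[0,-0.22,0],"offset":[0.03,-0.004,-0.008],"gripper":1},{"twist":[0,-0.22,0],"offset":[0.027,-0.004,-0.013],"gripper":1},{"twist":[0,-0.22,0],"offset":[0.025,-0.004,-0.018],"gripper":1},{"twist":[0,-0.22,0],"offset":[0.02,-0.004,-0.022],"gripper":1}]'

```text
clock: 14.15
tool_pos: [0.5302, -0.0208, 0.2607]
ee_rot: [[-0.003, 1.0, -0.001], [0.822, 0.003, 0.57], [0.57, 0.001, -0.822]]
ft_force: [-0.9, 0.6, -1.1]
grip_width: 0.732
finger_force: 39.3
```

Call:
carry_out --rows '[{"twist":[0,-0.194,0],"offset":[-0.092,-0.08,-0.044],"gripper":1},{"twist":[0,-0.194,0],"offset":[-0.098,-0.08,-0.03],"gripper":1},{"twist":[0,-0.194,0],"offset":[-0.1,-0.08,-0.014],"gripper":1},{"twist":[0,-0.194,0],"offset":[-0.1,-0.08,0],"gripper":1}]'

```text
clock: 14.65
tool_pos: [0.4339, -0.1416, 0.2404]
ee_rot: [[-0.004, 1.0, 0.0], [1.0, 0.004, -0.002], [-0.002, 0.0, -1.0]]
ft_force: [-0.6, -0.7, -1.1]
grip_width: 0.734
finger_force: 39.3
```

```bash
python3 - <<'E'
from h import *
plan([([.4336,-.141,.16],down(0)),([.4336,-.141,.126],None)])
p,D=imaging.capture("top"); w,_=imaging.capture("wrist")
cv2.imwrite("pics/p5.png",np.hstack([cv2.resize(p[145:260,175:305],None,fx=3.4,fy=3.4)[:384],cv2.resize(w[60:300,100:420],(320,384))]))
c=imaging.calibration("top"); P=cloud("top",D,c); v,u=np.mgrid[:384,:512]
nc=np.array([.542,.0137]);a=np.radians(-5.3); ex=np.array([np.cos(a),np.sin(a)]);ey=np.array([-ex[1],ex[0]])
X=(P[...,:2]-nc)@ex;Y=(P[...,:2]-nc)@ey
m=((D>.5)&(P[...,2]>.011)&(P[...,2]<.03)&(abs(X)<.086)&(abs(Y)<.043)).astype(np.uint8)
n,l,st,ce=cv2.connectedComponentsWithStats(m); print([(s[4],k.round().tolist()) for s,k in zip(st[1:],ce[1:])])
m=((D>.5)&(P[...,2]>.026)&(P[...,2]<.04)&(u>100)&(u<165)&(v>235)&(v<280));print("rib",rect(P,m))
E
```

```text
t 14.65 p [ 0.434 -0.142  0.24 ] F [-0.6 -0.7 -1.1] grip 0.73 39.3 q [-0.56 -0.16  2.09 -0.    1.2  -0.57]
1 tw [0.0, 0.001, 0.002] of [0.001, -0.0, 0.134]
2 tw [0.0, 0.001, 0.002] of [0.001, -0.0, 0.134]
 ->  [ 0.434 -0.141  0.16 ]
3 tw [0.0, 0.0, 0.0] of [0.0, -0.0, 0.113]
 ->  [ 0.434 -0.141  0.126]
[(np.int32(1), [255.0, 187.0]), (np.int32(1), [259.0, 189.0]), (np.int32(33), [277.0, 192.0]), (np.int32(1), [266.0, 190.0]), (np.int32(1), [248.0, 199.0]), (np.int32(1), [257.0, 198.0]), (np.int32(37), [276.0, 204.0]), (np.int32(39), [246.0, 207.0]), (np.int32(1), [261.0, 213.0]), (np.int32(1), [258.0, 225.0]), (np.int32(38), [275.0, 227.0]), (np.int32(1), [243.0, 227.0]), (np.int32(1), [268.0, 235.0])]
rib (array([403.6, 367.2]), array([45.2, 96.4]), 36.7, 115, np.float64(0.031))
```

View pics/p5.png

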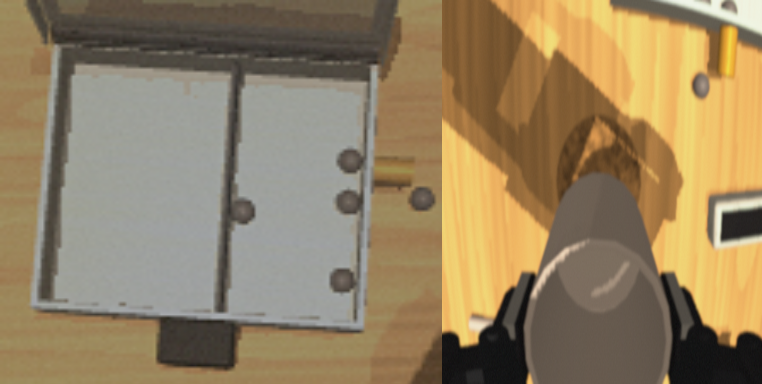

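Call:
carry_out --rows '[{"twist":[0,0,0],"offset":[0,0,0.15],"gripper":1},{"twist":[0,0,0],"offset":[0,0,0.15],"gripper":1},{"twist":[0,0,0],"offset":[0,0,0.083],"gripper":1},{"twist":[0,0,0],"offset":[0,0,0],"gripper":1},{"twist":[0,0,0],"offset":[0,0,0],"gripper":-1},{"twist":[0,0,0],"offset":[0,0,0],"gripper":-1},{"twist":[0,0,0],"offset":[0,0,-0.2],"gripper":-1},{"twist":[0,0,0],"offset":[0.05,0,-0.2],"gripper":-1}]'

```text
clock: 15.75
tool_pos: [0.4345, -0.1259, 0.2472]
ee_rot: [[-0.002, 1.0, -0.0], [1.0, 0.002, 0.003], [0.003, -0.0, -1.0]]
ft_force: [0.9, -0.6, 0.4]
grip_width: 1.0
finger_force: 0.0
```

```bash
cat >> h.py <<'E'
def blobs(D,P,lo,hi,reg,amin=8):
    v,u=np.mgrid[:384,:512]; a,b,e,f=reg
    m=((D>.5)&(P[...,2]>lo)&(P[...,2]<hi)&(u>a)&(u<b)&(v>e)&(v<f)).astype(np.uint8)
    n,l,st,ce=cv2.connectedComponentsWithStats(m)
    for i in range(1,n):
        if st[i,4]>=amin: print(ce[i].round(1),rect(P,l==i))
E
python3 - <<'E'
from h import *
p,D=imaging.capture("top"); c=imaging.calibration("top"); P=cloud("top",D,c); np.save("top3.npy",D); cv2.imwrite("pics/top3.png",p)
print("ball"); blobs(D,P,.009,.03,(286,330,185,260)); 
print("cup"); blobs(D,P,.08,.095,(295,365,205,280))
print("cassettes");blobs(D,P,.026,.04,(90,170,180,320))
plan([])
E
```

```text
ball
[328.5 189.7] (array([ 567.5, -151.9]), array([23.4,  2.1]), 3.3, 18, np.float64(0.019))
[298.7 203. ] (array([537.6, -77.5]), array([16.4, 15.6]), 54.6, 42, np.float64(0.014))
cup
[325.8 254.7] (array([ 408.6, -127.2]), array([15. ,  3.4]), 59.9, 12, np.float64(0.085))
cassettes
[ 97.3 212. ] (array([526.9, 413.4]), array([11.3, 54.7]), 70.3, 109, np.float64(0.032))
[145.3 212.2] (array([523.1, 296.9]), array([11., 55.]), 64.5, 105, np.float64(0.032))
[124.3 255.5] (array([420.4, 345.4]), array([54.8,  9.9]), 78.4, 100, np.float64(0.032))
[103.9 280.8] (array([364.6, 393.9]), array([55.8, 27.5]), 57.3, 48, np.float64(0.029))
[111.  306.5] (array([303.4, 375.2]), array([60.1,  3.6]), 5.1, 37, np.float64(0.029))
[147.5 299.6] (array([315.8, 289.1]), array([55.9, 10.3]), 58.0, 112, np.float64(0.031))
t 15.8 p [ 0.438 -0.126  0.256] F [ 6.1 -0.1  5. ] grip 1.0 0.0 q [-0.53 -0.18  2.09  0.    1.22 -0.54]
```

```bash
python3 - <<'E'
from h import *
b=[.537,-.0775]
plan([([*b,.16],down(-45)),([*b,.078],None)])
D=np.load("top3.npy");c=imaging.calibration("top"); P=cloud("top",D,c);print("nozzle");blobs(D,P,.02,.05,(280,302,180,215),4)
E
```

```text
t 15.8 p [ 0.438 -0.126  0.256] F [ 6.1 -0.1  5. ] grip 1.0 0.0 q [-0.53 -0.18  2.09  0.    1.22 -0.54]
1 tw [0.004, -0.0, 0.201] of [0.032, 0.065, 0.065]
2 tw [0.004, -0.0, 0.201] of [0.042, 0.06, 0.065]
3 tw [0.004, -0.0, 0.201] of [0.051, 0.052, 0.065]
4 tw [0.004, -0.0, 0.201] of [0.059, 0.044, 0.064]
5 tw [0.004, -0.0, 0.201] of [0.065, 0.034, 0.064]
 ->  [ 0.537 -0.078  0.16 ]
6 tw [0.0, 0.0, 0.0] of [0.0, 0.0, 0.137]
7 tw [0.0, 0.0, 0.0] of [0.0, 0.0, 0.137]
 ->  [ 0.537 -0.078  0.078]
nozzle
[282. 185.] (array([580.4, -37.1]), array([ 0.2, 24. ]), 84.6, 9, np.float64(0.035))
[290.1 194.8] (array([555.6, -55.2]), array([28.9, 17.3]), 87.0, 90, np.float64(0.042))
[281.  202.5] (array([537.7, -33.2]), array([ 0.3, 25.7]), 84.6, 10, np.float64(0.034))
```

Call:
carry_out --rows '[{"twist":[0,0,0.2],"offset":[0.032,0.065,0.065],"gripper":0.1},{"twist":[0,0,0.2],"offset":[0.042,0.06,0.065],"gripper":0.1},{"twist":[0,0,0.2],"offset":[0.05,0.052,0.065],"gripper":0.1},{"twist":[0,0,0.2],"offset":[0.06,0.044,0.065],"gripper":0.1},{"twist":[0,0,0.2],"offset":[0.065,0.034,0.064],"gripper":0.1},{"twist":[0,0,0],"offset":[0,0,0.08],"gripper":0.1},{"twist":[0,0,0],"offset":[0,0,0],"gripper":0.1}]'

```text
clock: 16.68
tool_pos: [0.5319, -0.0759, 0.1228]
ee_rot: [[0.704, 0.71, -0.003], [0.71, -0.704, 0.004], [0.001, -0.006, -1.0]]
ft_force: [-0.3, 0.1, -0.7]
grip_width: 0.449
finger_force: 0.0
```

```bash
python3 - <<'E'
from h import *
b=[.537,-.0775]
plan([([*b,.078],down(-45))])
p,D=imaging.capture("wrist"); cv2.imwrite("pics/w6.png",p)
E
```

```text
t 16.68 p [ 0.532 -0.076  0.123] F [-0.3  0.1 -0.7] grip 0.45 0.0 q [-0.35  0.23  1.95  0.    0.97  0.43]
1 tw [-0.007, -0.001, 0.005] of [0.008, 0.017, 0.149]
 ->  [ 0.537 -0.078  0.078]
```

View pics/w6.png

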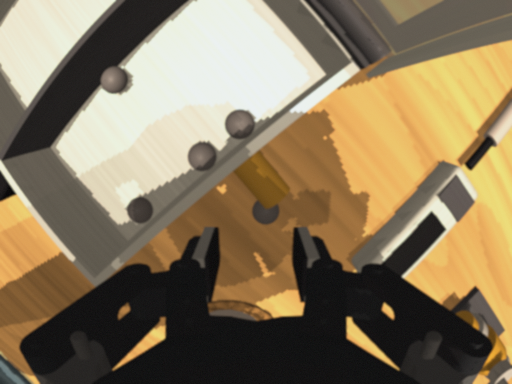

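```bash
python3 - <<'E'
from h import *
s=r.read_state()
print(onplane("wrist",265,212,.009,st=s))
b=[.5385,-.0785]
plan([([*b,.078],down(-45))])
E
```

```text
[ 0.53762492 -0.08042503  0.009     ]
t 16.73 p [ 0.533 -0.076  0.124] F [-0.5 -0.4  0.4] grip 0.45 0.0 q [-0.35  0.23  1.94  0.    0.97  0.43]
1 tw [-0.004, -0.002, 0.005] of [0.008, 0.019, 0.154]
 ->  [ 0.538 -0.078  0.078]
```

Call:
carry_out --rows '[{"twist":[0,0,0],"offset":[0.004,0.018,0.05],"gripper":0.1},{"twist":[0,0,0],"offset":[0,0,0.1],"gripper":0.1},{"twist":[0,0,0],"offset":[0,0,0],"gripper":1},{"twist":[0,0,0],"offset":[0,0,0],"gripper":1},{"twist":[0,0,0],"offset":[0,0,0],"gripper":1}]' --squeeze 20

```text
clock: 17.35
tool_pos: [0.5384, -0.0796, 0.0806]
ee_rot: [[0.705, 0.71, 0.002], [0.71, -0.705, 0.002], [0.003, -0.0, -1.0]]
ft_force: [0.3, 0.3, -0.5]
grip_width: 0.19
finger_force: 19.5
```

Call:
carry_out --rows '[{"twist":[0,0,0],"offset":[0,0,-0.15],"gripper":1},{"twist":[0,0,0],"offset":[0,0,-0.15],"gripper":1},{"twist":[0,0,0],"offset":[0.13,-0.08,0],"gripper":1},{"twist":[0,0,0],"offset":[0.13,-0.08,0],"gripper":1},{"twist":[0,0,0],"offset":[0,0,0.1],"gripper":1},{"twist":[0,0,0],"offset":[0,0,0.1],"gripper":1},{"twist":[0,0,0],"offset":[0,0,0],"gripper":1},{"twist":[0,0,0],"offset":[0,0,0],"gripper":0.3}]'

```text
clock: 18.35
tool_pos: [0.5594, 0.0095, 0.1111]
ee_rot: [[0.705, 0.709, 0.002], [0.709, -0.705, 0.003], [0.004, -0.0, -1.0]]
ft_force: [0.1, 0.1, 0.3]
grip_width: 0.345
finger_force: 0.0
```

```bash
python3 - <<'E'
from h import *
plan([([.55,.02,.20],down(0)),([.4204,.3454,.20],down(78.4-90))])
E
```

```text
t 18.35 p [0.559 0.01  0.111] F [0.1 0.1 0.3] grip 0.35 0.0 q [-0.19  0.29  1.89  0.    0.95  0.59]
1 tw [0.0, -0.001, -0.199] of [0.001, -0.009, -0.059]
2 tw [0.0, -0.001, -0.199] of [0.002, -0.009, -0.059]
3 tw [0.0, -0.001, -0.199] of [0.004, -0.009, -0.059]
4 tw [0.0, -0.001, -0.199] of [0.005, -0.008, -0.059]
5 tw [0.0, -0.001, -0.199] of [0.006, -0.007, -0.059]
 ->  [0.55 0.02 0.2 ]
6 tw [-0.0, -0.0, 0.043] of [0.181, -0.072, 0.0]
7 tw [-0.0, -0.0, 0.043] of [0.178, -0.078, -0.0]
8 tw [-0.0, -0.0, 0.043] of [0.176, -0.084, -0.0]
9 tw [-0.0, -0.0, 0.043] of [0.173, -0.09, -0.0]
10 tw [-0.0, -0.0, 0.043] of [0.169, -0.096, -0.0]
11 tw [-0.0, -0.0, 0.043] of [0.166, -0.101, -0.0]
 ->  [0.42  0.345 0.2  ]
```

Call:
carry_out --rows '[{"twist":[0,0,0],"offset":[0,0,-0.15],"gripper":0.3},{"twist":[0,0,0],"offset":[0,0,-0.15],"gripper":0.3}]'

```text
clock: 18.6
tool_pos: [0.559, 0.0092, 0.2024]
ee_rot: [[0.705, 0.709, 0.002], [0.709, -0.705, 0.003], [0.003, -0.0, -1.0]]
ft_force: [0.9, -0.5, 0.6]
grip_width: 0.35
finger_force: 0.0
```

```bash
python3 - <<'E'
from h import *
p,D=imaging.capture("top"); c=imaging.calibration("top"); P=cloud("top",D,c)
print("cass");blobs(D,P,.026,.04,(90,170,180,320))
plan([([.4204,.3454,.17],down(-11.6))])
E
```

```text
cass
[ 97.3 211.7] (array([527.1, 414.1]), array([11.9, 54.8]), 70.4, 107, np.float64(0.032))
[145.2 212.3] (array([523.3, 297.1]), array([11.4, 54.8]), 61.6, 101, np.float64(0.032))
[124.3 255.5] (array([420.5, 345.5]), array([54.6,  9.7]), 79.1, 98, np.float64(0.032))
[103.9 281. ] (array([363.6, 394.3]), array([57.5, 28.7]), 55.8, 46, np.float64(0.029))
[147.3 299.5] (array([315.8, 289. ]), array([55.2, 10.4]), 57.8, 109, np.float64(0.032))
[111.1 307. ] (array([302.4, 375. ]), array([57.5,  4.3]), 5.9, 42, np.float64(0.029))
t 18.65 p [0.562 0.009 0.21 ] F [5.2 0.7 4.5] grip 0.35 0.0 q [-0.19  0.14  1.86  0.    1.13  0.59]
1 tw [0.002, -0.001, -0.105] of [0.066, -0.161, 0.018]
2 tw [0.002, -0.001, -0.105] of [0.079, -0.155, 0.018]
3 tw [0.002, -0.001, -0.105] of [0.092, -0.148, 0.018]
4 tw [0.002, -0.001, -0.105] of [0.104, -0.14, 0.019]
5 tw [0.002, -0.001, -0.105] of [0.115, -0.131, 0.019]
6 tw [0.002, -0.001, -0.105] of [0.125, -0.121, 0.019]
7 tw [0.002, -0.001, -0.105] of [0.135, -0.11, 0.019]
 ->  [0.42  0.345 0.17 ]
```

Call:
carry_out --rows '[{"twist":[0,0,-0.105],"offset":[0.066,-0.16,0.018],"gripper":0},{"twist":[0,0,-0.105],"offset":[0.08,-0.155,0.018],"gripper":0},{"twist":[0,0,-0.105],"offset":[0.092,-0.148,0.018],"gripper":0},{"twist":[0,0,-0.105],"offset":[0.104,-0.14,0.019],"gripper":0},{"twist":[0,0,-0.105],"offset":[0.115,-0.13,0.019],"gripper":0},{"twist":[0,0,-0.105],"offset":[0.125,-0.12,0.019],"gripper":0},{"twist":[0,0,-0.105],"offset":[0.135,-0.11,0.019],"gripper":0},{"twist":[0,0,0],"offset":[0,0,0],"gripper":0}]'

```text
clock: 19.65
tool_pos: [0.4167, 0.349, 0.163]
ee_rot: [[0.199, 0.98, 0.002], [0.98, -0.199, 0.005], [0.005, 0.001, -1.0]]
ft_force: [0.2, -0.9, -0.5]
grip_width: 0.501
finger_force: 0.0
```

```bash
python3 - <<'E'
from h import *
p,D=imaging.capture("wrist"); s=r.read_state(); cv2.imwrite("pics/w7.png",p)
plan([([.4204,.3454,.13],down(-11.3)),([.4204,.3454,.089],None)])
E
```

```text
t 19.7 p [0.418 0.348 0.163] F [ 0.  -0.4 -0.2] grip 0.5 0.0 q [0.48 0.17 1.92 0.   1.04 0.69]
1 tw [0.002, -0.006, -0.006] of [-0.006, 0.011, 0.11]
 ->  [0.42  0.345 0.13 ]
2 tw [0.0, 0.0, 0.0] of [0.0, -0.0, 0.137]
 ->  [0.42  0.345 0.089]
```

View pics/w7.png

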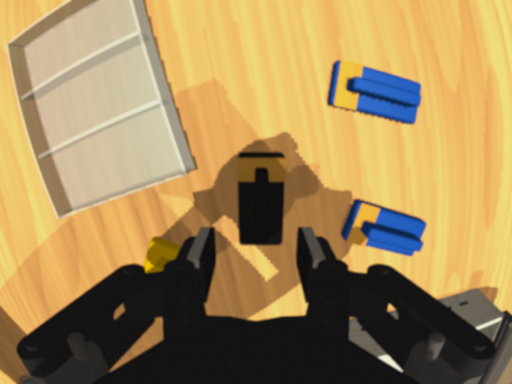

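Call:
carry_out --rows '[{"twist":[0,0,0],"offset":[-0.006,0.009,0.11],"gripper":0},{"twist":[0,0,0],"offset":[0,0,0.137],"gripper":0},{"twist":[0,0,0],"offset":[0,0,0],"gripper":1},{"twist":[0,0,0],"offset":[0,0,0],"gripper":1},{"twist":[0,0,0],"offset":[0,0,0],"gripper":1},{"twist":[0,0,0],"offset":[0,0,0],"gripper":1}]' --squeeze 40

```text
clock: 20.45
tool_pos: [0.4206, 0.3447, 0.0889]
ee_rot: [[0.203, 0.979, 0.002], [0.979, -0.203, 0.004], [0.005, 0.001, -1.0]]
ft_force: [-0.2, 0.5, -0.9]
grip_width: 0.398
finger_force: 39.8
```

```bash
python3 - <<'E'
from h import *
plan([([.4204,.3454,.18],None),([.5475,.125,.18],down(-5.3)),([.5475,.125,.1],None)])
E
```

```text
t 20.45 p [0.421 0.345 0.089] F [-0.2  0.5 -0.9] grip 0.4 39.8 q [0.48 0.3  1.93 0.   0.9  0.68]
1 tw [0.0, 0.0, 0.0] of [0.002, -0.0, -0.152]
2 tw [0.0, 0.0, 0.0] of [0.002, -0.0, -0.152]
 ->  [0.42  0.345 0.18 ]
3 tw [0.0, -0.001, -0.029] of [-0.127, 0.113, -0.0]
4 tw [0.0, -0.001, -0.029] of [-0.129, 0.11, -0.0]
5 tw [0.0, -0.001, -0.029] of [-0.132, 0.107, -0.0]
6 tw [0.0, -0.001, -0.029] of [-0.134, 0.104, -0.0]
7 tw [0.0, -0.001, -0.029] of [-0.136, 0.101, -0.0]
 ->  [0.548 0.125 0.18 ]
8 tw [0.0, 0.0, 0.0] of [0.0, 0.0, 0.133]
9 tw [0.0, 0.0, 0.0] of [0.0, 0.0, 0.133]
 ->  [0.548 0.125 0.1  ]
```

Call:
carry_out --rows '[{"twist":[0,0,0],"offset":[0,0,0],"gripper":0},{"twist":[0,0,0],"offset":[0,0,-0.027],"gripper":0},{"twist":[0,0,0],"offset":[0,0,0],"gripper":1},{"twist":[0,0,0],"offset":[0,0,0],"gripper":1},{"twist":[0,0,0],"offset":[0,0,0],"gripper":1},{"twist":[0,0,0],"offset":[0,0,0],"gripper":1}]'

```text
clock: 21.2
tool_pos: [0.4201, 0.3445, 0.096]
ee_rot: [[0.203, 0.979, 0.001], [0.979, -0.203, 0.003], [0.003, -0.0, -1.0]]
ft_force: [0.1, -0.7, 3.8]
grip_width: 0.104
finger_force: 41.1
```

Call:
carry_out --rows '[{"twist":[0,0,0],"offset":[0,0,-0.14],"gripper":1},{"twist":[0,0,0],"offset":[0,0,-0.14],"gripper":1},{"twist":[0,0,-0.03],"offset":[-0.127,0.113,0],"gripper":1},{"twist":[0,0,-0.03],"offset":[-0.13,0.11,0],"gripper":1},{"twist":[0,0,-0.03],"offset":[-0.132,0.107,0],"gripper":1},{"twist":[0,0,-0.03],"offset":[-0.134,0.104,0],"gripper":1},{"twist":[0,0,-0.03],"offset":[-0.136,0.101,0],"gripper":1},{"twist":[0,0,0],"offset":[0,0,0.1],"gripper":1}]'

```text
clock: 22.2
tool_pos: [0.5507, 0.1208, 0.1508]
ee_rot: [[0.091, 0.996, 0.006], [0.996, -0.091, 0.003], [0.003, 0.006, -1.0]]
ft_force: [-0.1, 0.5, -0.8]
grip_width: 0.103
finger_force: 40.5
```

```bash
python3 - <<'E'
from h import *
plan([([.5475,.125,.105],down(-5.3))])
E
```

```text
t 22.2 p [0.551 0.121 0.151] F [-0.1  0.5 -0.8] grip 0.1 40.5 q [0.01 0.23 1.88 0.   1.02 0.1 ]
1 tw [0.008, -0.004, 0.002] of [0.012, -0.013, 0.153]
 ->  [0.548 0.125 0.105]
```

Call:
carry_out --rows '[{"twist":[0,0,0],"offset":[0.012,-0.013,0.1],"gripper":1},{"twist":[0,0,0],"offset":[0,0,0.05],"gripper":1},{"twist":[0,0,0],"offset":[0,0,0],"gripper":1},{"twist":[0,0,0],"offset":[0,0,0],"gripper":0.2},{"twist":[0,0,0],"offset":[0,0,0],"gripper":0.2},{"twist":[0,0,0],"offset":[0,0,-0.2],"gripper":0.2},{"twist":[0,0,0],"offset":[0,0,-0.2],"gripper":0.2},{"twist":[0,0,0],"offset":[0,-0.2,-0.1],"gripper":0.2}]'

```text
clock: 23.2
tool_pos: [0.4914, 0.1318, 0.2577]
ee_rot: [[0.088, 0.996, 0.01], [0.996, -0.088, 0.003], [0.004, 0.01, -1.0]]
ft_force: [0.3, 0.3, 0.2]
grip_width: 0.402
finger_force: 0.0
```

Call:
carry_out --rows '[{"twist":[0,0,0],"offset":[0,-0.2,-0.15],"gripper":1},{"twist":[0,0,0],"offset":[0,-0.2,-0.15],"gripper":1},{"twist":[0,0,0],"offset":[0,0,0],"gripper":1}]'

```text
clock: 23.58
tool_pos: [0.3877, 0.1411, 0.3317]
ee_rot: [[0.085, 0.996, 0.011], [0.996, -0.085, 0.004], [0.005, 0.011, -1.0]]
ft_force: [-0.3, -0.4, -1.3]
grip_width: 0.001
finger_force: 0.0
```

```bash
python3 - <<'E'
from h import *
plan([])
p,D=imaging.capture("top"); q,Q=imaging.capture("scene"); np.save("scene4.npy",Q)
cv2.imwrite("pics/p6.png",np.vstack([cv2.resize(p[140:270,100:360],(760,380)),cv2.resize(q[90:220,140:400],(400,200))[:, :400].repeat(1,axis=1) if 0 else cv2.resize(q[100:180,180:462],(760,216))]))
c=imaging.calibration("top"); P=cloud("top",D,c)
print("cup");blobs(D,P,.078,.095,(295,365,205,280))
print("lid"); blobs(D,P,.15,.4,(160,310,100,180),20)
print("cass");blobs(D,P,.030,.045,(185,245,150,240))
E
```

```text
t 23.57 p [0.388 0.141 0.332] F [-0.3 -0.4 -1.3] grip 0.0 0.0 q [ 0.07 -0.39  2.1   0.    1.41  0.16]
cup
[331.3 242.6] (array([ 436. , -140.3]), array([63. , 61.5]), 88.3, 136, np.float64(0.085))
lid
[234.4 131.7] (array([652.8,  67.1]), array([236.2,  33.9]), 85.3, 3164, np.float64(0.232))
cass
[214.2 162. ] (array([641.9, 120.1]), array([ 20.7, 121.2]), 4.8, 77, np.float64(0.038))
[192.  177.5] (array([604.3, 181.6]), array([ 0.9, 20.3]), 85.8, 10, np.float64(0.037))
[191. 188.] (array([578.6, 184.1]), array([ 0.8, 17.8]), 86.0, 9, np.float64(0.038))
[190.1 199.2] (array([550.4, 186.5]), array([ 0.7, 29. ]), 84.8, 15, np.float64(0.038))
[212.2 201.4] (array([544.7, 132.2]), array([55.7, 10.4]), 85.8, 103, np.float64(0.038))
[189.  210.5] (array([523.8, 189.2]), array([ 0.6, 16. ]), 85.9, 8, np.float64(0.037))
[187.8 224.2] (array([490.6, 192.1]), array([ 1.3, 28.6]), 83.7, 14, np.float64(0.038))
```

View pics/p6.png

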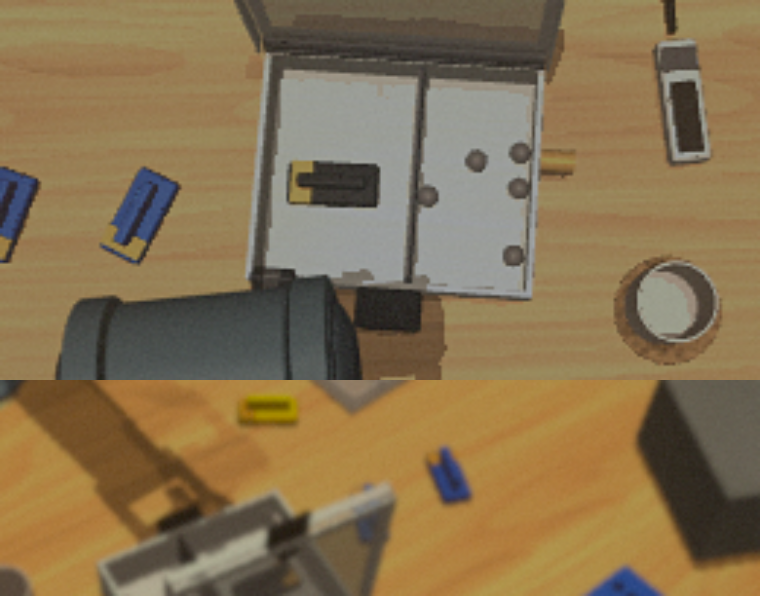

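```bash
python3 - <<'E'
from h import *
a=np.radians(-5.3); ex=np.array([np.cos(a),np.sin(a)]); H=np.array([.6458,.067])
def T(th,r=.187,clear=0,half=.0145):
    x=-r*np.cos(th)+(.006+half*np.sin(th)+clear)*np.sin(th); z=.075+r*np.sin(th)+(.006+half*np.sin(th)+clear)*np.cos(th)
    return [*(H+x*ex),z+.073]
R=down(-5.3)
b=T(1.65,clear=.035)
plan([([.5,.09,.41],R),([b[0],b[1],.41],R),(b,R)]+[(T(t),R) for t in (1.55,1.35,1.15,.95,.75,.55,.4,.27,.15,.05)])
E
```

```text
t 23.68 p [0.388 0.141 0.328] F [ 0.8 -0.6 -0.4] grip 0.0 0.0 q [ 0.07 -0.38  2.11  0.    1.41  0.16]
1 tw [0.001, -0.001, 0.003] of [-0.045, 0.129, -0.091]
2 tw [0.001, -0.001, 0.003] of [-0.045, 0.129, -0.091]
3 tw [0.001, -0.001, 0.003] of [-0.045, 0.129, -0.092]
 ->  [0.5  0.09 0.41]
4 tw [0.0, -0.0, -0.0] of [-0.008, 0.181, -0.0]
5 tw [0.0, -0.0, -0.0] of [-0.008, 0.181, -0.0]
6 tw [0.0, -0.0, -0.0] of [-0.008, 0.181, -0.0]
7 tw [0.0, -0.0, -0.0] of [-0.008, 0.181, -0.0]
 ->  [0.716 0.061 0.41 ]
8 tw [0.0, -0.0, -0.0] of [-0.0, 0.0, 0.133]
9 tw [0.0, -0.0, -0.0] of [-0.0, 0.0, 0.133]
 ->  [0.716 0.061 0.33 ]
10 tw [-0.0, -0.0, -0.0] of [-0.0, -0.178, -0.018]
 ->  [0.662 0.065 0.335]
11 tw [0.0, 0.0, 0.0] of [0.0, -0.126, 0.002]
 ->  [0.625 0.069 0.335]
12 tw [0.0, -0.0, 0.0] of [0.0, -0.125, 0.028]
 ->  [0.587 0.072 0.327]
13 tw [0.0, 0.0, 0.0] of [-0.0, -0.118, 0.054]
 ->  [0.552 0.076 0.31 ]
14 tw [0.0, -0.0, 0.0] of [-0.0, -0.106, 0.078]
 ->  [0.52  0.079 0.287]
15 tw [0.0, 0.0, 0.0] of [0.0, -0.088, 0.099]
 ->  [0.494 0.081 0.257]
16 tw [0.0, -0.0, 0.0] of [-0.0, -0.051, 0.086]
 ->  [0.479 0.082 0.232]
17 tw [0.0, 0.0, 0.0] of [0.0, -0.033, 0.081]
 ->  [0.469 0.083 0.207]
18 tw [0.0, -0.0, 0.0] of [0.0, -0.02, 0.078]
 ->  [0.463 0.084 0.184]
19 tw [0.0, 0.0, 0.0] of [0.0, -0.009, 0.067]
 ->  [0.46  0.084 0.164]
```

Call:
carry_out --rows '[{"twist":[0,0,0],"offset":[-0.045,0.13,-0.091],"gripper":1},{"twist":[0,0,0],"offset":[-0.045,0.13,-0.091],"gripper":1},{"twist":[0,0,0],"offset":[-0.045,0.13,-0.091],"gripper":1},{"twist":[0,0,0],"offset":[-0.008,0.18,0],"gripper":1},{"twist":[0,0,0],"offset":[-0.008,0.18,0],"gripper":1},{"twist":[0,0,0],"offset":[-0.008,0.18,0],"gripper":1},{"twist":[0,0,0],"offset":[-0.008,0.18,0],"gripper":1},{"twist":[0,0,0],"offset":[0,0,0.13],"gripper":1}]'

```text
clock: 24.68
tool_pos: [0.7206, 0.0598, 0.3673]
ee_rot: [[0.089, 0.996, 0.002], [0.996, -0.089, 0.003], [0.003, 0.002, -1.0]]
ft_force: [0.6, 0.4, -1.0]
grip_width: -0.0
finger_force: 0.0
```

Call:
carry_out --rows '[{"twist":[0,0,0],"offset":[0,0,0.13],"gripper":1},{"twist":[0,0,0],"offset":[0,0,0],"gripper":1},{"twist":[0,0,0],"offset":[0,-0.09,-0.01],"gripper":1},{"twist":[0,0,0],"offset":[0,-0.09,-0.01],"gripper":1}]'

```text
clock: 25.18
tool_pos: [0.6628, 0.066, 0.3377]
ee_rot: [[0.087, 0.996, 0.002], [0.996, -0.087, 0.003], [0.003, 0.002, -1.0]]
ft_force: [0.2, -0.1, 0.9]
grip_width: 0.004
finger_force: 0.6
```

```bash
cat > lid.py <<'E'
from h import *
a=np.radians(-5.3); ex=np.array([np.cos(a),np.sin(a)]); H=np.array([.6458,.067])
def T(th,r=.187,clear=0,half=.0145):
    x=-r*np.cos(th)+(.006+half*np.sin(th)+clear)*np.sin(th); z=.075+r*np.sin(th)+(.006+half*np.sin(th)+clear)*np.cos(th)
    return [*(H+x*ex),z+.073]
R=down(-5.3)
E
python3 - <<'E'
from lid import *
plan([(T(t),R) for t in (1.35,1.15,.95,.75,.55,.4,.27,.15,.05)])
p,D=imaging.capture("top"); cv2.imwrite("pics/l1.png",np.vstack([cv2.resize(p[90:260,150:330],(630,595))]))
E
```

```text
t 25.18 p [0.663 0.066 0.338] F [ 0.2 -0.1  0.9] grip 0.0 0.6 q [-0.07  0.26  1.48  0.    1.4   0.02]
1 tw [0.003, -0.004, 0.007] of [-0.001, -0.128, 0.009]
 ->  [0.625 0.069 0.335]
2 tw [-0.0, 0.0, -0.0] of [0.0, -0.125, 0.028]
 ->  [0.587 0.072 0.327]
3 tw [-0.0, 0.0, 0.0] of [-0.0, -0.118, 0.054]
 ->  [0.552 0.076 0.31 ]
4 tw [0.0, -0.0, 0.0] of [-0.0, -0.106, 0.078]
 ->  [0.52  0.079 0.287]
5 tw [-0.0, 0.0, 0.0] of [0.0, -0.088, 0.099]
 ->  [0.494 0.081 0.257]
6 tw [0.0, -0.0, 0.0] of [-0.0, -0.051, 0.086]
 ->  [0.479 0.082 0.232]
7 tw [-0.0, 0.0, 0.0] of [0.0, -0.033, 0.081]
 ->  [0.469 0.083 0.207]
8 tw [0.0, -0.0, 0.0] of [0.0, -0.02, 0.078]
 ->  [0.463 0.084 0.184]
9 tw [-0.0, 0.0, 0.0] of [0.0, -0.009, 0.067]
 ->  [0.46  0.084 0.164]
```

Finger touches (0.6 N). Sweep the lid down.

Call:
carry_out --rows '[{"twist":[0,0,0],"offset":[0,-0.128,0.008],"gripper":1},{"twist":[0,0,0],"offset":[0,-0.125,0.028],"gripper":1},{"twist":[0,0,0],"offset":[0,-0.118,0.054],"gripper":1},{"twist":[0,0,0],"offset":[0,-0.106,0.078],"gripper":1},{"twist":[0,0,0],"offset":[0,-0.088,0.099],"gripper":1},{"twist":[0,0,0],"offset":[0,0,0],"gripper":1}]'

```text
clock: 25.98
tool_pos: [0.4923, 0.0814, 0.2555]
ee_rot: [[0.087, 0.996, -0.003], [0.996, -0.087, 0.003], [0.003, -0.003, -1.0]]
ft_force: [0.1, 0.1, 2.1]
grip_width: -0.002
finger_force: 0.5
```

```bash
python3 - <<'E'
from lid import *
plan([(T(t),R) for t in (.4,.27,.15,.05)])
p,D=imaging.capture("scene"); cv2.imwrite("pics/l2.png",cv2.resize(p[90:250,150:380],None,fx=2.8,fy=2.8))
E
```

```text
t 25.98 p [0.492 0.081 0.256] F [0.1 0.1 2.1] grip -0.0 0.5 q [-0.06 -0.06  1.98  0.    1.23  0.02]
1 tw [-0.004, -0.004, 0.007] of [-0.001, -0.045, 0.08]
 ->  [0.479 0.082 0.232]
2 tw [-0.0, -0.0, 0.0] of [0.0, -0.033, 0.081]
 ->  [0.469 0.083 0.207]
3 tw [-0.0, -0.0, 0.0] of [0.0, -0.02, 0.078]
 ->  [0.463 0.084 0.184]
4 tw [0.0, 0.0, 0.0] of [0.0, -0.009, 0.067]
 ->  [0.46  0.084 0.164]
```

View pics/l2.png

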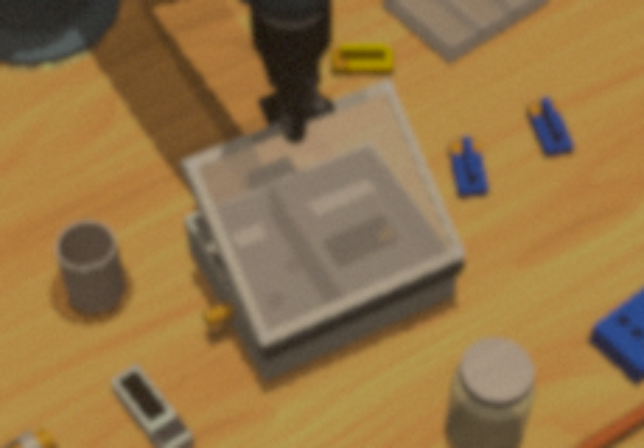

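Lid is following at about 30°. Go on down to just above latching.

Call:
carry_out --rows '[{"twist":[0,0,0],"offset":[0,-0.045,0.08],"gripper":1},{"twist":[0,0,0],"offset":[0,-0.033,0.08],"gripper":1},{"twist":[0,0,0],"offset":[0,-0.018,0.078],"gripper":1},{"twist":[0,0,0],"offset":[0,-0.005,0.066],"gripper":1},{"twist":[0,0,0],"offset":[0,0,0.035],"gripper":1},{"twist":[0,0,0],"offset":[0,0,0.02],"gripper":1},{"twist":[0,0,0],"offset":[0,0,0],"gripper":1}]'

```text
clock: 26.9
tool_pos: [0.4643, 0.0841, 0.1496]
ee_rot: [[0.087, 0.996, 0.002], [0.996, -0.087, 0.003], [0.003, 0.002, -1.0]]
ft_force: [0.2, -1.3, 1.9]
grip_width: 0.002
finger_force: 1.2
```

Call:
carry_out --rows '[{"twist":[0,0,0],"offset":[0,0,0.014],"gripper":1},{"twist":[0,0,0],"offset":[0,0,0.01],"gripper":1},{"twist":[0,0,0],"offset":[0,0,0.003],"gripper":1},{"twist":[0,0,0],"offset":[0,0,0],"gripper":1}]'

```text
clock: 27.4
tool_pos: [0.4644, 0.0841, 0.1422]
ee_rot: [[0.087, 0.996, 0.003], [0.996, -0.087, 0.003], [0.003, 0.003, -1.0]]
ft_force: [-0.3, -1.3, 7.7]
grip_width: 0.001
finger_force: 4.0
```

Call:
carry_out --rows '[{"twist":[0,0,0],"offset":[0,0,-0.03],"gripper":1},{"twist":[0,0,0],"offset":[0,0,-0.1],"gripper":1},{"twist":[0,0,0],"offset":[0,-0.15,-0.15],"gripper":1},{"twist":[0,0,0],"offset":[0,-0.15,-0.1],"gripper":1},{"twist":[0,0,0],"offset":[0,0,0],"gripper":1},{"twist":[0,0,0],"offset":[0,0,0],"gripper":1},{"twist":[0,0,0],"offset":[0,0,0],"gripper":1},{"twist":[0,0,0],"offset":[0,0,0],"gripper":1}]'

```text
clock: 28.4
tool_pos: [0.3742, 0.0916, 0.2527]
ee_rot: [[0.087, 0.996, -0.003], [0.996, -0.087, 0.003], [0.003, -0.004, -1.0]]
ft_force: [0.0, 0.7, 0.1]
grip_width: -0.001
finger_force: 0.0
```

```bash
python3 - <<'E'
from lid import *
p,D=imaging.capture("top"); c=imaging.calibration("top"); P=cloud("top",D,c)
v,u=np.mgrid[:384,:512]; X=(P[...,:2]-[.548,.0764])@ex
m=(D>.5)&(u>180)&(u<295)&(v>150)&(v<250)&(P[...,2]>.07)&(abs((P[...,:2]-[.548,.0764])@np.array([-ex[1],ex[0]]))<.11)&(abs(X)<.095)
A=np.c_[X[m],np.ones(m.sum())]; print("lid slope,z",np.linalg.lstsq(A,P[m][:,2],rcond=None)[0],m.sum())
ax=np.array([.594,-.3405])
def post(phi,off,z,rr=.075): 
    a=np.radians(phi); return [*(ax+rr*np.array([np.cos(a),np.sin(a)])-off*np.array([np.sin(a),-np.cos(a)])),z]
a0=182.8
plan([([.45,-.2,.25],down(-5.3)),(post(a0,.05,.25),None),(post(a0,.05,.151),None)]+[(post(a0-k,.02,.151),None) for k in (0,20,40,60,80,92)])
E
```

```text
lid slope,z [-0.0038453   0.08169154] 7668
t 28.45 p [0.374 0.092 0.253] F [-0.4 -0.2 -0.1] grip -0.0 0.0 q [-0.06 -0.38  2.25  0.    1.28  0.03]
1 tw [-0.001, -0.001, 0.001] of [-0.158, 0.056, 0.001]
2 tw [-0.001, -0.001, 0.001] of [-0.158, 0.056, 0.001]
3 tw [-0.001, -0.001, 0.001] of [-0.158, 0.056, 0.001]
4 tw [-0.001, -0.001, 0.001] of [-0.158, 0.056, 0.001]
5 tw [-0.001, -0.001, 0.001] of [-0.158, 0.057, 0.001]
6 tw [-0.001, -0.001, 0.001] of [-0.157, 0.057, 0.001]
 ->  [ 0.45 -0.2   0.25]
7 tw [0.0, 0.0, 0.0] of [-0.156, 0.074, -0.0]
8 tw [0.0, 0.0, 0.0] of [-0.156, 0.074, -0.0]
9 tw [0.0, 0.0, 0.0] of [-0.156, 0.074, -0.0]
10 tw [0.0, 0.0, 0.0] of [-0.156, 0.074, -0.0]
 ->  [ 0.522 -0.394  0.25 ]
11 tw [0.0, 0.0, 0.0] of [-0.0, -0.0, 0.165]
12 tw [0.0, 0.0, 0.0] of [-0.0, -0.0, 0.165]
 ->  [ 0.522 -0.394  0.151]
13 tw [0.0, 0.0, 0.0] of [0.099, -0.014, -0.0]
 ->  [ 0.52  -0.364  0.151]
14 tw [0.0, 0.0, 0.0] of [0.088, -0.02, -0.0]
 ->  [ 0.516 -0.337  0.151]
15 tw [0.0, 0.0, 0.0] of [0.089, 0.011, 0.0]
 ->  [ 0.522 -0.311  0.151]
16 tw [0.0, 0.0, 0.0] of [0.08, 0.041, 0.0]
 ->  [ 0.537 -0.288  0.151]
17 tw [0.0, 0.0, 0.0] of [0.061, 0.066, 0.0]
 ->  [ 0.558 -0.272  0.151]
18 tw [0.0, 0.0, 0.0] of [0.025, 0.048, 0.0]
 ->  [ 0.573 -0.266  0.151]
```

Call:
carry_out --rows '[{"twist":[0,0,0],"offset":[-0.158,0.056,0],"gripper":1},{"twist":[0,0,0],"offset":[-0.158,0.056,0],"gripper":1},{"twist":[0,0,0],"offset":[-0.158,0.056,0],"gripper":1},{"twist":[0,0,0],"offset":[-0.158,0.056,0],"gripper":1},{"twist":[0,0,0],"offset":[-0.158,0.056,0],"gripper":1},{"twist":[0,0,0],"offset":[-0.158,0.056,0],"gripper":1},{"twist":[0,0,0],"offset":[-0.156,0.074,0],"gripper":1},{"twist":[0,0,0],"offset":[-0.156,0.074,0],"gripper":1}]'

```text
clock: 29.45
tool_pos: [0.4865, -0.2994, 0.2516]
ee_rot: [[0.087, 0.996, -0.001], [0.996, -0.087, 0.004], [0.004, -0.001, -1.0]]
ft_force: [0.3, 0.8, 0.8]
grip_width: -0.003
finger_force: 0.0
```

Call:
carry_out --rows '[{"twist":[0,0,0],"offset":[-0.156,0.074,0],"gripper":1},{"twist":[0,0,0],"offset":[-0.156,0.074,0],"gripper":1},{"twist":[0,0,0],"offset":[0,0,0],"gripper":1},{"twist":[0,0,0],"offset":[0,0,0.165],"gripper":1},{"twist":[0,0,0],"offset":[0,0,0.165],"gripper":1},{"twist":[0,0,0],"offset":[0,0,0],"gripper":1}]'

```text
clock: 30.2
tool_pos: [0.5199, -0.3912, 0.1479]
ee_rot: [[0.086, 0.996, -0.008], [0.996, -0.086, 0.012], [0.011, -0.009, -1.0]]
ft_force: [-0.6, -0.2, 0.6]
grip_width: -0.004
finger_force: 0.0
```

```bash
python3 - <<'E'
from h import *
ax=np.array([.594,-.3405])
def post(phi,off,z,rr=.075): 
    a=np.radians(phi); return [*(ax+rr*np.array([np.cos(a),np.sin(a)])-off*np.array([np.sin(a),-np.cos(a)])),z]
a0=182.8
plan([(post(a0-k,.02,.151),None) for k in (0,20,40,60,76,86)])
E
```

```text
t 30.2 p [ 0.52  -0.391  0.148] F [-0.6 -0.2  0.6] grip -0.0 0.0 q [-0.82  0.42  1.64  0.    1.09 -0.73]
1 tw [0.0, 0.0, 0.0] of [0.09, -0.007, -0.009]
 ->  [ 0.52  -0.364  0.151]
2 tw [0.0, 0.0, 0.0] of [0.088, -0.02, 0.001]
 ->  [ 0.516 -0.337  0.151]
3 tw [0.0, 0.0, 0.0] of [0.089, 0.011, 0.001]
 ->  [ 0.522 -0.311  0.151]
4 tw [0.0, 0.0, 0.0] of [0.08, 0.041, 0.001]
 ->  [ 0.537 -0.288  0.151]
5 tw [0.0, 0.0, 0.0] of [0.051, 0.051, 0.0]
 ->  [ 0.553 -0.274  0.151]
6 tw [0.0, 0.0, 0.0] of [0.024, 0.038, -0.0]
 ->  [ 0.565 -0.268  0.151]
```

Call:
carry_out --rows '[{"twist":[0,0,0],"offset":[0.09,-0.007,-0.008],"gripper":1},{"twist":[0,0,0],"offset":[0.088,-0.02,0],"gripper":1},{"twist":[0,0,0],"offset":[0.089,0.011,0],"gripper":1},{"twist":[0,0,0],"offset":[0.08,0.041,0],"gripper":1},{"twist":[0,0,0],"offset":[0.051,0.051,0],"gripper":1},{"twist":[0,0,0],"offset":[0.024,0.038,0],"gripper":1},{"twist":[0,0,0],"offset":[0,0,0],"gripper":1}]'

```text
clock: 31.08
tool_pos: [0.5683, -0.2706, 0.1565]
ee_rot: [[0.086, 0.996, 0.001], [0.996, -0.086, 0.004], [0.004, 0.001, -1.0]]
ft_force: [-0.3, 0.3, -0.6]
grip_width: 0.001
finger_force: 0.0
```

Call:
carry_out --rows '[{"twist":[0,0,0],"offset":[0,0.015,0],"gripper":1},{"twist":[0,0,0],"offset":[0,0.01,0],"gripper":1},{"twist":[0,0,0],"offset":[0,0,0],"gripper":1}]'

```text
clock: 31.45
tool_pos: [0.5714, -0.2713, 0.1551]
ee_rot: [[0.086, 0.996, -0.011], [0.996, -0.086, 0.008], [0.007, -0.012, -1.0]]
ft_force: [-15.1, 3.0, 10.4]
grip_width: 0.002
finger_force: 8.0
```

Hard stop reached (15 N). Back off and check everything.

Call:
carry_out --rows '[{"twist":[0,0,0],"offset":[0,-0.1,0],"gripper":1},{"twist":[0,0,0],"offset":[0,-0.15,-0.1],"gripper":1},{"twist":[0,0,0],"offset":[0,-0.1,-0.18],"gripper":1},{"twist":[0,0,0],"offset":[-0.1,-0.15,-0.1],"gripper":1},{"twist":[0,0,0],"offset":[-0.1,-0.1,0],"gripper":1},{"twist":[0,0,0],"offset":[0,0,0],"gripper":1},{"twist":[0,0,0],"offset":[0,0,0],"gripper":1}]'

```text
clock: 32.33
tool_pos: [0.3901, -0.3162, 0.2696]
ee_rot: [[0.087, 0.996, -0.0], [0.996, -0.087, 0.004], [0.004, -0.001, -1.0]]
ft_force: [0.5, 0.7, -0.1]
grip_width: 0.006
finger_force: 0.0
```

```bash
python3 - <<'E'
from lid import *
p,D=imaging.capture("top"); c=imaging.calibration("top"); P=cloud("top",D,c); cv2.imwrite("pics/end.png",cv2.resize(p[60:320,90:460],(800,562)))
print("lever");blobs(D,P,.085,.105,(355,450,150,230))
print("cup");blobs(D,P,.078,.095,(295,365,205,280))
print("lid");blobs(D,P,.07,.095,(170,300,140,262),50)
plan([])
E
```

```text
lever
[392.  173.1] (array([ 591.2, -287.8]), array([ 13.3, 104.3]), 3.0, 267, np.float64(0.095))
cup
[331.4 242.6] (array([ 435.8, -140.8]), array([64. , 61.1]), 88.5, 138, np.float64(0.085))
lid
[234.7 199.2] (array([533.8,  77.3]), array([235.3, 238. ]), 84.8, 9110, np.float64(0.082))
t 32.38 p [ 0.39  -0.316  0.27 ] F [-0.4  0.3 -0.5] grip -0.0 0.0 q [-0.91 -0.07  1.96  0.    1.26 -0.82]
```

View pics/end.png

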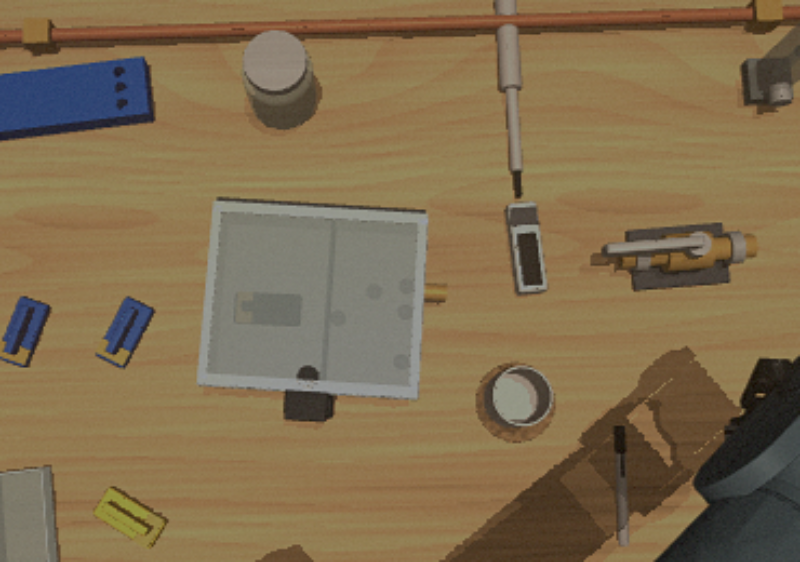

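```bash
python3 -c "
from workcell import job_done
print(job_done())"
```

```text
the job is handed in; nothing more can be done
None
```

The job is done and handed in (the hand-in gave no verdict). All five balls, including one that spilled and was picked up, are in the narrow pocket. The one cassette is flat, rib up, in the wide pocket. The empty beaker is back on its mat, the lid is latched, and the purge valve is fully open again.

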